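Close and lock the shogi piece chest

ROBOT

A 6-joint arm with a two-finger parallel gripper is mounted at the origin on the work surface. World frame = base frame: x ahead of the robot, y to its left, z up, the work surface at z = 0. Lengths are in m, angles in rad, forces in N, time in s.
With the tool pointing down it reaches from about 0.375 to 0.9 m from the base axis. Payload 3.1 kg.
Tool frame: the origin (TCP) lies midway between the tips of the shut fingers; the grasp point (between the pads) lies robot.grip_point_offset behind it (robot.grip_point_offset is the distance from the TCP to the grasp point, in m); z points along the fingers, y is the direction in which the jaws open and shut (so a half turn about z gives the same grasp; the last joint's range is limited). The gripper opens to 87 mm and grips with 3 to 60 N. Pads are 19 mm wide; open, the fingers measure 117 mm over their backs; the gripper's body (75 mm by 190 mm) begins 51 mm behind the grasp point.
Start: joints at [0.946, 0.527, 1.433, -0, 1.181, -0.178], TCP at [0.27, 0.564, 0.223] pointing down, gripper open.
Joint ranges: [-3.08, 3.08], [-0.75, 2.2], [0.22, 2.44], [-1.43, 4.57], [0, 2.65], [-2.85, 2.85]. Speed limits (rad/s): [2.79, 2.79, 3.14, 3.14, 3.14, 3.14].

INTERFACE

Orientations are given as a unit quaternion [x, y, z, w].
In Python, from rig import robot, cams, hand_in gives the robot as it stands. The module is installed in compiled form; this text tells all that it offers.
- The arm moves only by the tool send_rows, never from a script. Its argument "steps" is one flat list of numbers, 5 for each row, row after row: the finger opening in m, from 0 to 0.087, then the shift along the tool's x, y, z in m, then the turn about the tool's z in rad. A call has 1 to 8 rows; each row is the pose to reach, as a shift and turn from the pose measured when the call began, along the tool's axes at that moment; what a row does not reach only later rows make up. A row lasts 1/8 s, in which the tool goes at most 62.5 mm and 10.7 degrees, less where a joint would pass 70% of its speed; a pose out of reach is approached as far as the arm can. A call with a gripper value outside its range is refused whole. The fingers move at their own pace and stop on an object; "force" is the grip in N (left out, the last holds). Time passes only in rows, so rows that repeat a pose let the fingers close. It gives the time, the measured TCP pose, the force and the opening at its end, in the units of the state.
- robot.get_obs(): the state, without advancing time (a new reading comes with each control period).
- cams.camera(name): name is "side" or "top" or "wrist"; returns a dict with "color" (420x560x3 uint8, red, green, blue), "range_z" (420x560 float32, m along the optical axis (not along the pixel's ray), 0 where there is no reading), "intrinsics" (3x3 intrinsics, pixels), "extrinsics" (4x4, takes a point from camera to world coordinates). Camera axes: x right, y down, z forward; pixel columns grow to the right and rows downward; lengths in m; the calibration is good to about 2 mm. The wrist camera is an equidistant fisheye: a pixel r from the principal point sees the ray r / f radians off the axis. A picture is of the moment at which its call begins.
- hand_in(): hands the job in, once; it reports no verdict.
The state is a dict: "time": time; "q": joint angles; "joint_velocities": joint speeds; "joint_torque": joint torques, N m; "position": TCP position; "tool_rot": TCP orientation; "ft_force": force on the tool from outside, world axes, zero at the start; "moment": the same for the moment, N m; "grip_width": finger opening in m.
Only numpy, scipy, OpenCV 4.12 (cv2) and the standard library are available. Lean on these libraries where they do the work, as an engineer would, in place of code of your own. Each camera call takes 0.05 s, during which the arm holds its last target.

TASK

The game is over: slide the chest's cedar lid fully shut, then take the key from its wooden stand, push it fully down into the lock, turn it clockwise (seen from above) to its stop so that the bolt is shot, turn it back home and draw it out. Stand the key upright in its stand again, fully down, and leave the lid shut and the bolt shot. Do not disturb the flask, the teacup or the trivet.

Things in the scene. Friction and masses are not known exactly. Their poses are not given: they have to be found in the camera images.
- chest: Low wooden chest, 210 mm (x) by 380 mm (y) by 92 mm high, fixed; origin at table height, 5 mm towards +y from the middle of its base. x roughly away from the robot, y along its length to the robot's left, z up. Brass lock case on its -y end; the cedar lid (182 x 158 x 10 mm, top face 85 mm above the table) slides along y in grooves.
- lid (a joint): Slide of the cedar lid, m: 0 = fully shut against its end stop, next to the lock; grows to 0.135 as it slides along the chest's +y. Starts 60 to 120 mm open, stays where left, takes about 3 N to push. The bolt goes under the hooked iron keeper on the lid's lock-side edge only if the lid is shut within 3 mm; shot earlier, it keeps the lid from shutting.
- lid_pull (a point): Centre of the top face of the dark wooden batten that stands on the lid: 80 mm long (x), 14 mm wide (y), 16 mm high; its top is 101 mm above the table. Moves with the lid; axes as chest. With the lid shut this point is 123 mm along +y from the keyhole.
- keyhole (a point): Centre of the keyhole's mouth in the top plate of the brass lock case (70 x 73 mm), 112 mm above the table; axes as chest. The slot is 31 mm (x) by 10 mm (y) in a 5 mm plate; under it turns the lock barrel, its slot 31 x 8.5 mm, its floor 35 mm below the mouth. The key goes in with its x along this x, either way round; fully down, its collar rests on the plate.
- plug (a joint): Turn of the lock barrel, rad: 0 = home (its start), positive = clockwise from above, stops at +1.2 and -1.2. Follows the key with 0.1 rad of play, needs about 0.1 N m, stays where left. Only at home does its slot line up with the keyhole so that the key goes in or out; once turned, the key's bit is caught under the plate.
- bolt (a joint): Slide of the steel bolt (10 x 10 mm bar) out of the lock case along the chest's +x, under the lid's keeper, m: 0 = drawn back (its start), 0.0175 = fully shot. It moves in about the last 1.05 rad of the clockwise turn and stays shot as the key goes home; turning more than 0.14 rad past home begins to draw it back.
- key: Steel key, 107 mm long, 150 g, upright in its stand, bow up. Origin: bottom of the bit on the stem's axis; z up. Bit 26 (x) by 6 (y) by 18 mm, rounded tip; stem 7 mm; 26 mm round collar, underside 30 mm above the origin; flat bow 43 mm (x) by 10 mm thick (y), centre 86 mm above the origin: pinch it across y.
- stand_mouth (a point): Centre of the pocket's mouth in the top of the fixed wooden key stand (block 90 x 70 mm, top 55 mm above the table), left or right of the chest. Pocket 34 mm (x) by 12 mm (y), 42 mm deep; z up. The key stands in it with its x along this x (either way round), its collar resting on the top.
- flask: Bystander: pewter sake flask, 72 mm diameter, 138 mm tall; origin at the centre of its base. It stands on the other side of the chest from the key stand.
- teacup: Bystander: celadon teacup, 78 mm diameter, 70 mm tall; origin at the centre of its base, in the far left part of the table.
- trivet: Bystander: flat six-sided iron trivet, 150 mm across, 21 mm high; origin at table height under its centre, in the far right part of the table.
There are look-alikes about, which are no part of the job. Several things have the shape of the key; the one meant has the colours described above. Leave any green look-alike of the part that bears stand_mouth alone.

How it is judged:
On the way, in this order (a step that is already met when the one before it is completed fails the run):
1. the lid is slid shut (within 4 mm) (value of joint lid below 0.004 m), for 0.2 s.
2. the key is fully down in the lock (within 4 mm), the lock still at home (z of key in the frame of keyhole below -0.026 m and horizontal distance between key and keyhole below 0.005 m and value of joint plug below 0.28 rad), for 0.1 s.
3. the key has been turned clockwise to the stop and the bolt is shot (value of joint plug above 1.1 rad and value of joint bolt above 0.014 m and z of key in the frame of keyhole below -0.018 m and horizontal distance between key and keyhole below 0.005 m), for 0.1 s.
4. the key, still in the lock, is back home with the bolt left shot (value of joint plug between -0.28 and 0.28 rad and value of joint bolt above 0.012 m and z of key in the frame of keyhole below -0.012 m and horizontal distance between key and keyhole below 0.005 m), for 0.05 s.
At the end, for the whole second after the job is handed in: The lid is shut within 6 mm, the bolt is shot by at least 12 mm and the lock barrel is at home within 0.28 rad (16 degrees); the key stands upright (within 7 degrees) and at rest, fully down (within 4 mm) in the pocket of its stand (value of joint lid below 0.006 m and value of joint bolt above 0.012 m and value of joint plug between -0.28 and 0.28 rad and z of key in the frame of stand_mouth between -0.034 and -0.026 m and horizontal distance between key and stand_mouth below 0.008 m and angle between key's own z axis and vertical below 0.12 rad and linear speed of key below 0.02 m/s); the robot touches nothing.
It fails at once if the flask is moved more than 20 mm or tipped (distance of flask from where it was at the start of the episode above 0.02 m or angle between flask's own z axis and vertical above 0.3 rad).
It fails at once if the teacup is moved more than 20 mm or tipped (distance of teacup from where it was at the start of the episode above 0.02 m or angle between teacup's own z axis and vertical above 0.3 rad).
It fails at once if the trivet is moved more than 20 mm (distance of trivet from where it was at the start of the episode above 0.02 m).
It also fails if it takes over 72 s, if anything falls off the work surface, if the arm or the gripper's body presses on something with over 40 N, if the wrist force passes 120 N, or if a joint passes its speed limit or range.

## Working session

There is one attempt and no reset: what is moved stays moved. The work goes in short steps, Python scripts to look and compute and a tool call to move; the robot and the scene stay as the last step left them, time stands still between calls to the robot, and variables do not carry over. Pictures are saved under pics/ and viewed, and the job is handed in when it is done.

Besides the shell and the picture viewer there is one more tool, called after "Request:" as name(argument=value, ...), one argument or row to a line, values as JSON. send_rows: Moves the arm, as the interface text tells. Its arguments: {"type":"object","properties":{"steps":{"type":"array","items":{"type":"number"}},"force":{"type":"number"}},"required":["steps"]}

```bash
mkdir -p pics; ls; cat > h.py <<'E'
import numpy as np, cv2
from rig import robot, cams
def snap(n,f):
    c=cams.camera(n); cv2.imwrite('pics/'+f+'.png',cv2.cvtColor(c['color'],cv2.COLOR_RGB2BGR)); np.savez('pics/'+f+'.npz',**{k:np.asarray(v) for k,v in c.items()}); return c
def load(f):
    return dict(np.load('pics/'+f+'.npz'))
def pts(c):
    K=c['intrinsics'];d=c['range_z'];v,u=np.mgrid[:d.shape[0],:d.shape[1]]
    P=np.stack([(u-K[0,2])/K[0,0]*d,(v-K[1,2])/K[1,1]*d,d],-1)
    T=c['extrinsics'];W=P@T[:3,:3].T+T[:3,3];W[d==0]=np.nan;return W
def ray(c,u,v,z):
    K=c['intrinsics'];T=c['extrinsics'];r=T[:3,:3]@np.array([(u-K[0,2])/K[0,0],(v-K[1,2])/K[1,1],1.]);o=T[:3,3];return o+r*(z-o[2])/r[2]
E
python3 - <<'E'
from h import *
for n in('side','top','wrist'):
    c=snap(n,n+'0');print(n,c['intrinsics'],c['extrinsics'])
print(robot.get_obs(),robot.grip_point_offset)
E
```

```text
pics
side [[402.95845197   0.         285.35833027]
 [  0.         402.95845197 216.91361989]
 [  0.           0.           1.        ]] [[ 0.72784329 -0.53083234  0.43412114  0.06904515]
 [-0.68565411 -0.57356956  0.44821469 -0.43913957]
 [ 0.01107182 -0.623887   -0.78143613  0.8921636 ]
 [ 0.          0.          0.          1.        ]]
top [[383.92872854   0.         279.18084486]
 [  0.         383.92872854 206.16354653]
 [  0.           0.           1.        ]] [[ 0.02891826 -0.9915884   0.12615936  0.37519883]
 [-0.99940224 -0.03107387 -0.01515159  0.04292168]
 [ 0.0189444  -0.12564579 -0.99189427  1.17350194]
 [ 0.          0.          0.          1.        ]]
wrist [[325.1922621    0.         274.74587405]
 [  0.         325.1922621  210.44429134]
 [  0.           0.           1.        ]] [[ 0.43180006  0.86828294  0.24419961  0.20248649]
 [ 0.90196593 -0.41492569 -0.11955811  0.59526104]
 [-0.00248557  0.27188493 -0.96232656  0.38446165]
 [ 0.          0.          0.          1.        ]]
{'time': 0.15, 'q': array([ 9.45531786e-01,  5.28293113e-01,  1.43361458e+00, -3.69798379e-05,
        1.18139129e+00, -1.78513471e-01]), 'joint_velocities': array([ 0.00082577, -0.00227533, -0.00326554, -0.00131136, -0.00106897,
       -0.00053698]), 'joint_torque': array([ 9.93729409e-04, -4.40429771e+01, -1.76843011e+01,  6.33578771e-02,
        5.52782009e-02, -1.09329792e-04]), 'position': array([0.26967722, 0.56319741, 0.22176945]), 'tool_rot': array([ 2.21515609e-01,  9.75156452e-01, -7.91875818e-04, -3.17984318e-04]), 'ft_force': array([0.95451855, 0.45659063, 0.35587929]), 'moment': array([ 0.00556061,  0.0054169 , -0.00589863]), 'grip_width': 0.08725816837051684} 0.0187
```

View pics/top0.png

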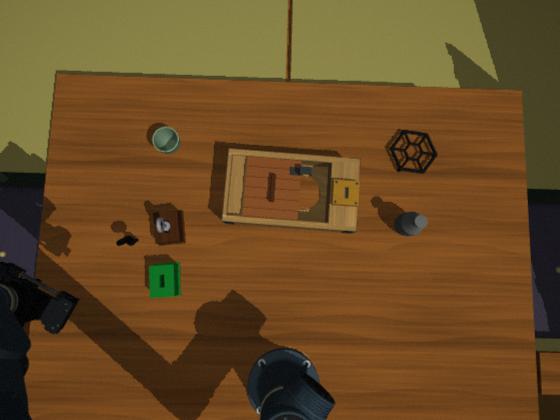

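View pics/side0.png

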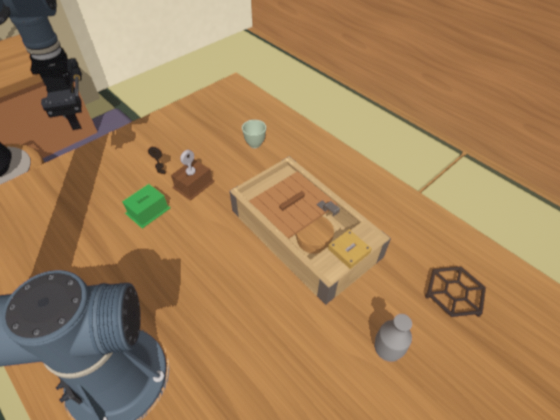

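The top view shows these candidates:
- **Keys:** a steel key in the brown stand at (163,226), and a dark key-shaped thing lying at (127,240).
- **Stands:** the brown one at (168,227) and a green look-alike at (164,280).

The steel key in the brown wooden stand fits the description. I'll confirm with an enlarged crop.

```bash
python3 - <<'E'
import cv2,numpy as np
a=cv2.imread('pics/top0.png');s=cv2.imread('pics/side0.png')
A=cv2.resize(a[195:305,110:200],None,fx=4.4,fy=4.4,interpolation=cv2.INTER_CUBIC)[:480]
B=cv2.resize(a[140:240,215:370],None,fx=5,fy=5,interpolation=cv2.INTER_CUBIC)
C=cv2.resize(s[135:230,110:220],None,fx=5,fy=5,interpolation=cv2.INTER_CUBIC)
D=cv2.resize(s[155:305,220:395],None,fx=4,fy=4,interpolation=cv2.INTER_CUBIC)
g=lambda x:np.clip(x*1.6,0,255)
cv2.imwrite('pics/cA.png',np.hstack([g(A),g(C)[:A.shape[0]] if C.shape[0]>=A.shape[0] else np.vstack([g(C),np.zeros((A.shape[0]-C.shape[0],C.shape[1],3))])])[:, :1000])
cv2.imwrite('pics/cB.png',g(B));cv2.imwrite('pics/cD.png',g(D))
w=cv2.imread('pics/wrist0.png');cv2.imwrite('pics/cw.png',g(w))
E
python3 -c "
import cv2;a=cv2.imread('pics/cA.png');cv2.imwrite('pics/cA.png',cv2.resize(a,None,fx=.8,fy=.8))"
```

```text
[ WARN:0@0.091] global loadsave.cpp:1063 imwrite_ Unsupported depth image for selected encoder is fallbacked to CV_8U.
```

View pics/cA.png

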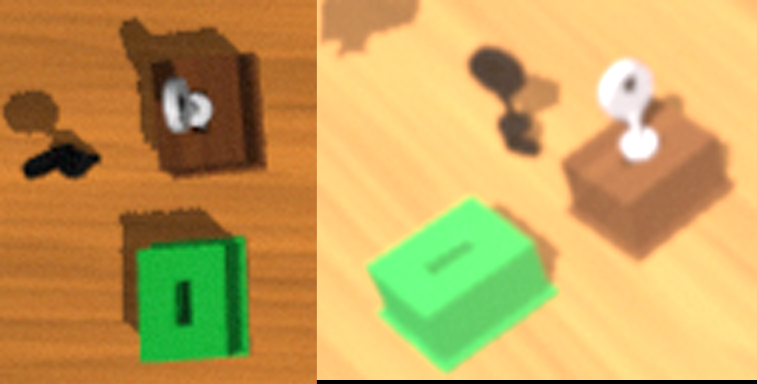

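View pics/cB.png

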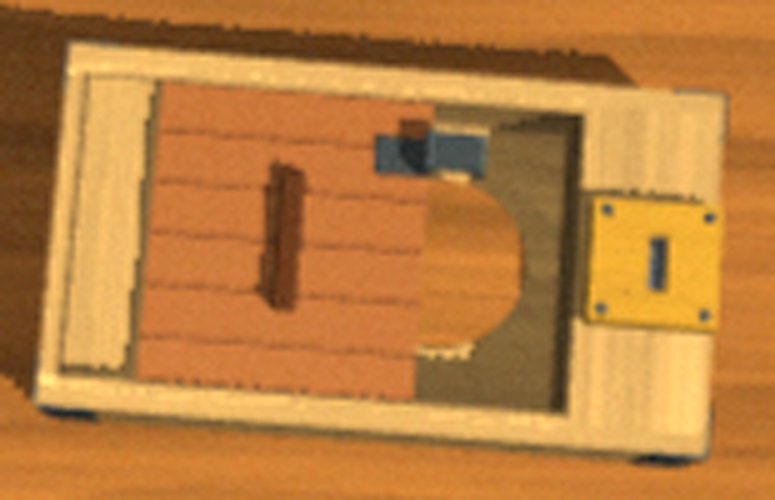

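View pics/cD.png

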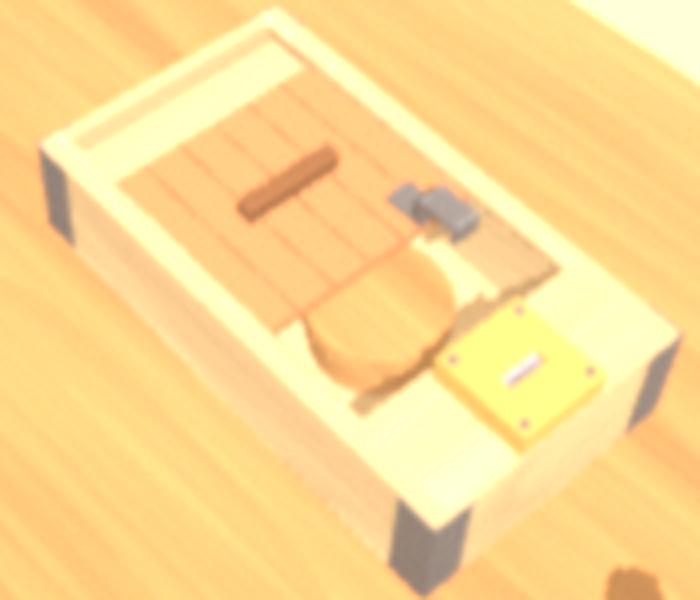

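View pics/cw.png

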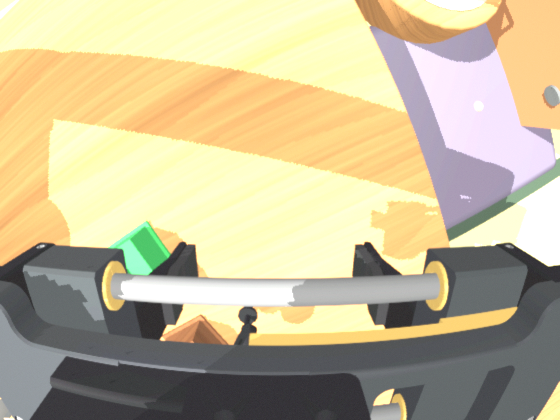

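The crops confirm it. The steel key stands bow-up in the brown stand, the dark one lies on the table, and the green stand is empty. Next I'll measure them.

```bash
python3 - <<'E'
from h import *
c=load('top0');W=pts(c);hsv=cv2.cvtColor(c['color'],cv2.COLOR_RGB2HSV)
for (u,v) in [(346,193),(347,192),(271,188),(272,194),(260,200),(164,226),(160,224),(170,238),(178,228),(164,280),(411,223),(420,221),(127,240),(166,139)]:
    print((u,v),W[v,u].round(4),hsv[v,u])
def rect(m,z,name):
    n,l,s,_=cv2.connectedComponentsWithStats(m.astype(np.uint8));
    i=1+np.argmax(s[1:,4]);cs,_=cv2.findContours((l==i).astype(np.uint8),0,1)
    p=np.array([ray(c,u,v,z)[:2] for u,v in cs[0][:,0]],np.float32)
    r=cv2.minAreaRect(p*1000);print(name,s[i],r)
Z=W[...,2];H,S,V=[hsv[...,i] for i in range(3)]
rect((abs(Z-.112)<.006)&(H>15)&(S>120),.112,'plate')
box=np.zeros(Z.shape,bool);box[140:240,215:370]=1
rect(box&(Z>.094)&(Z<.107)&(np.arange(560)[None]<290),.101,'batten')
box[:]=0;box[200:250,140:190]=1
rect(box&(abs(Z-.055)<.005),.055,'stand')
box[:]=0;box[255:305,140:190]=1
rect(box&(abs(Z-.055)<.008),.055,'green')
box[:]=0;box[200:250,140:190]=1
rect(box&(Z>.075),.1,'key'); 
m=box&(Z>.085);print(W[m][:,:3].mean(0),W[m].min(0),W[m].max(0))
E
```

```text
(346, 193) [ 0.5583 -0.1655  0.0823] [150   6  46]
(347, 192) [ 0.5585 -0.1652  0.0991] [22 57 49]
(271, 188) [0.5625 0.0512 0.1023] [ 11 196  69]
(272, 194) [0.5455 0.0478 0.102 ] [ 11 183  71]
(260, 200) [0.5296 0.0817 0.0855] [ 12 180 129]
(164, 226) [0.4465 0.3476 0.0927] [ 0  0 87]
(160, 224) [0.4489 0.3474 0.1329] [ 0  0 80]
(170, 238) [0.4148 0.3382 0.057 ] [ 11 195  64]
(178, 228) [0.4445 0.3177 0.054 ] [ 11 190  55]
(164, 280) [0.295  0.3484 0.0537] [ 68 226  89]
(411, 223) [ 0.4754 -0.3463  0.1011] [60 25 41]
(420, 221) [ 0.4778 -0.3563  0.1415] [60 13 99]
(127, 240) [0.4043 0.4465 0.0955] [0 0 7]
(166, 139) [0.7224 0.3827 0.01  ] [ 58  55 129]
plate [332 180  28  26 615] ((554.60009765625, -158.7572479248047), (74.19361877441406, 71.19681549072266), 87.12035369873047)
batten [269 174   7  28 136] ((564.4820556640625, 47.24943542480469), (13.829936027526855, 78.48516845703125), 87.13465881347656)
stand [153 210  28  34 599] ((447.2527770996094, 351.21649169921875), (90.3406982421875, 72.03803253173828), 8.34070873260498)
green [149 265  27  33 768] ((292.4632263183594, 353.25750732421875), (89.9397964477539, 72.68820190429688), 6.244821548461914)
key [157 217   9  16 106] ((450.0602111816406, 354.15771484375), (42.21217727661133, 22.14045524597168), 3.934335947036743)
[0.44801887 0.34995521 0.12060847] [0.4280536  0.34414332 0.08687799] [0.46946574 0.3583359  0.13566451]
```

The measurements agree with the given sizes:

| Thing | Measured position / size | Angle |
|---|---|---|
| Plate | 74x71 mm at (0.555,-0.159) | chest yaw about -2.9° |
| Batten | 13.8x78 mm at (0.5645,0.047) | lid about 83 mm open |
| Stand | 90x72 mm | yaw about 8° |

I'll pinch the batten and slide the lid shut with it. That also gives a contact reference for the keyhole's y.

```bash
cat >> h.py <<'E'
from scipy.spatial.transform import Rotation as R
def go(p,head=None):
    o=robot.get_obs();M=R.from_quat(o['tool_rot']).as_matrix()
    d=M.T@(np.array(p)-o['position']);h=np.degrees(np.arctan2(M[1,1],M[0,1]))
    t=0 if head is None else np.radians(h-head)
    print('t',round(o['time'],2),'pos',o['position'].round(4),'head',h.round(2),'tilt',np.degrees(np.arccos(-M[2,2])).round(2),'F',o['ft_force'].round(2),'M',o['moment'].round(3),'w',round(o['grip_width'],4),'q',o['q'].round(2))
    print('  shift',d.round(4),'turn',round(t,4))
E
python3 -c "
from h import *
go([.5645,.0472,.17],87.1)"
```

```text
t 0.15 pos [0.2697 0.5632 0.2218] head 64.4 tilt 0.1 F [0.95 0.46 0.36] M [ 0.006  0.005 -0.006] w 0.0873 q [ 0.95  0.53  1.43 -0.    1.18 -0.18]
  shift [-0.4888 -0.3379  0.0522] turn -0.3961
```

Request:
send_rows(
  steps=[0.05,-0.05,-0.034,0,-0.05,0.05,-0.1,-0.068,0,-0.1,0.05,-0.15,-0.102,0,-0.15,0.05,-0.2,-0.138,0,-0.2,0.05,-0.25,-0.172,0,-0.25,0.05,-0.3,-0.207,0,-0.3,0.05,-0.35,-0.242,0.01,-0.35,0.05,-0.4,-0.276,0.02,-0.396],
  force=20,
)

```text
time: 1.15
position: [0.5119, 0.1396, 0.202]
tool_rot: [0.025, 1.0, -0.001, -0.0]
ft_force: [0.6, 0.6, -0.5]
grip_width: 0.0501
```

```bash
python3 -c "
from h import *
go([.5645,.0472,.15],87.1)"
```

```text
t 1.15 pos [0.5119 0.1396 0.202 ] head 87.17 tilt 0.07 F [ 0.63  0.57 -0.46] M [ 0.084 -0.028  0.032] w 0.0501 q [ 0.06  0.43  1.69 -0.    1.02 -1.46]
  shift [-0.0571 -0.0897  0.0521] turn 0.0012
```

Request:
send_rows(
  steps=[0.05,-0.029,-0.045,0.026,0.001,0.05,-0.057,-0.09,0.052,0.001,0.05,-0.057,-0.09,0.052,0.001,0.05,-0.057,-0.09,0.052,0.001],
)

```text
time: 1.65
position: [0.5638, 0.047, 0.1497]
tool_rot: [0.026, 1.0, -0.0, -0.001]
ft_force: [-0.6, 0.7, -0.0]
grip_width: 0.0501
```

```bash
python3 -c "
from h import *
go([.5645,.0472,.091],87.1)
c=snap('wrist','w1')
cv2.imwrite('pics/w1.png',np.clip(cv2.imread('pics/w1.png')*1.5,0,255))"
```

```text
t 1.65 pos [0.5638 0.047  0.1497] head 87.06 tilt 0.13 F [-0.58  0.65 -0.04] M [ 0.021 -0.006 -0.023] w 0.0501 q [-0.11  0.54  1.65 -0.    0.95 -1.63]
  shift [-0.0009  0.0003  0.0587] turn -0.0007[ WARN:0@1.360] global loadsave.cpp:1063 imwrite_ Unsupported depth image for selected encoder is fallbacked to CV_8U.
```

View pics/w1.png

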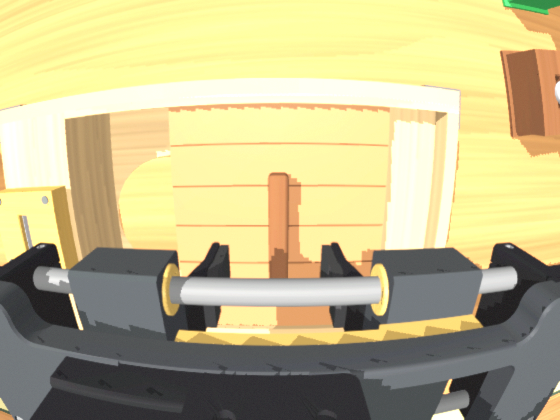

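The batten (u≈279) sits centred between the fingers (u 225 and 330). I'll lower and pinch.

Request:
send_rows(
  steps=[0.05,0,0,0.03,0,0.05,0,0,0.05,0,0.05,0,0,0.058,0,0.05,0,0,0.058,0,0.0,0,0,0.058,0,0.0,0,0,0.058,0,0.0,0,0,0.058,0,0.0,0,0,0.058,0],
  force=20,
)

```text
time: 2.7
position: [0.5638, 0.0475, 0.0924]
tool_rot: [0.025, 1.0, -0.0, -0.0]
ft_force: [0.0, -0.2, 0.2]
grip_width: 0.0181
```

```bash
python3 -c "
from h import *
y=np.array([.0502,.9987,0]);b=robot.get_obs()['position']
go(b-.083*y,87.1)"
```

```text
t 2.7 pos [0.5638 0.0475 0.0924] head 87.12 tilt 0.06 F [ 0.04 -0.24  0.18] M [ 0.04   0.004 -0.006] w 0.0181 q [-0.11  0.63  1.69 -0.    0.82 -1.63]
  shift [ 0.     -0.083   0.0001] turn 0.0004
```

Request:
send_rows(
  steps=[0,0,0,0,0,0,0,0,0,0,0,0,-0.015,0,0,0,0,-0.03,0,0,0,0,-0.045,0,0,0,0,-0.06,0,0,0,0,-0.072,0,0,0,0,-0.072,0,0],
)

```text
time: 3.7
position: [0.5602, -0.0266, 0.0924]
tool_rot: [0.025, 1.0, -0.001, -0.0]
ft_force: [0.5, -1.2, -1.8]
grip_width: 0.0136
```

```bash
python3 -c "
from h import *
go([.5638,.0475,.0924],87.1)"
```

```text
t 3.7 pos [ 0.5602 -0.0266  0.0924] head 87.09 tilt 0.16 F [ 0.53 -1.23 -1.81] M [-0.329 -0.027  0.041] w 0.0136 q [-0.25  0.63  1.7  -0.    0.81 -1.76]
  shift [ 0.0002  0.0741 -0.0002] turn -0.0003
```

Request:
send_rows(
  steps=[0,0,-0.003,0,0,0,0,-0.006,0,0,0,0,-0.008,0,0,0,0,-0.009,0,0,0,0,-0.01,0,0,0,0,-0.011,0,0],
)

```text
time: 4.45
position: [0.5597, -0.0362, 0.0924]
tool_rot: [0.026, 1.0, -0.0, -0.0]
ft_force: [2.3, 9.1, -1.2]
grip_width: 0.0139
```

```bash
python3 -c "
from h import *
go([.5638,.0475,.0924],87.1)"
```

```text
t 4.45 pos [ 0.5597 -0.0362  0.0924] head 87.02 tilt 0.04 F [ 2.28  9.11 -1.19] M [ 1.503 -0.419  0.042] w 0.0139 q [-0.26  0.63  1.7  -0.    0.81 -1.78]
  shift [0.0003 0.0838 0.    ] turn -0.0014
```

Request:
send_rows(
  steps=[0,0,-0.002,0,0,0,0,-0.003,0,0,0,0,-0.003,0,0],
)

```text
time: 4.82
position: [0.5597, -0.0362, 0.0924]
tool_rot: [0.027, 1.0, 0.002, -0.0]
ft_force: [4.7, 11.6, -1.8]
grip_width: 0.0135
```

```bash
python3 -c "
from h import *
go([.5638,.0475,.0924],87.1)
snap('top','t2');snap('side','s2')
a=cv2.imread('pics/t2.png')[140:240,215:370];cv2.imwrite('pics/c2.png',np.clip(cv2.resize(a,None,fx=5,fy=5,interpolation=2)*1.6,0,255).astype(np.uint8))"
```

```text
t 4.83 pos [ 0.5597 -0.0362  0.0924] head 86.93 tilt 0.26 F [ 4.66 11.59 -1.79] M [ 1.937 -0.568  0.13 ] w 0.0135 q [-0.27  0.63  1.7   0.01  0.81 -1.79]
  shift [0.0004 0.0838 0.0004] turn -0.003
```

View pics/c2.png

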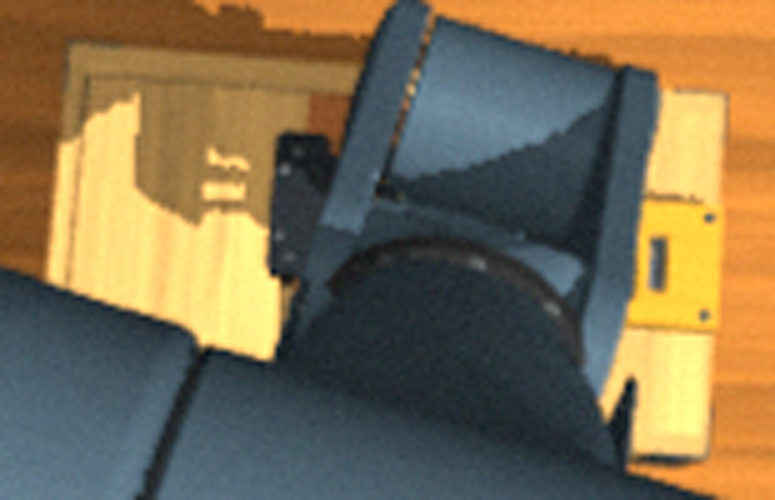

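At its stop: the reading stays put while the force rises to 11 N. Travel was 83.8 mm against 83.2 mm expected. The contact-derived keyhole y (-0.1590) agrees with the camera (-0.1588). Next I'll release and go to look at the stand.

Request:
send_rows(
  steps=[0,0,0,0,0,0,0,0,0,0,0.03,0,0,0,0,0.04,0,0,-0.02,0,0.05,0,0,-0.06,0,0.07,0,0,-0.12,0,0.085,0,0.04,-0.16,0,0.085,0,0.1,-0.16,-0.1],
)

```text
time: 5.92
position: [0.5678, 0.0615, 0.2574]
tool_rot: [-0.023, 1.0, 0.001, 0.005]
ft_force: [1.0, 0.1, -0.6]
grip_width: 0.0659
```

```bash
python3 -c "
from h import *
go([.449,.3505,.215],98)"
```

```text
t 5.92 pos [0.5678 0.0615 0.2574] head 92.59 tilt 0.54 F [ 1.02  0.14 -0.61] M [0.004 0.005 0.022] w 0.0659 q [-0.09  0.41  1.54  0.    1.18 -1.71]
  shift [0.1061 0.294  0.0419] turn -0.0944
```

Request:
send_rows(
  steps=[0.087,0.02,0.055,0,-0.02,0.087,0.04,0.11,0.0,-0.05,0.087,0.06,0.165,0.0,-0.08,0.087,0.08,0.22,0.01,-0.094,0.087,0.1,0.27,0.025,-0.094,0.087,0.106,0.294,0.042,-0.094,0.087,0.106,0.294,0.042,-0.094,0.087,0.106,0.294,0.042,-0.094],
)

```text
time: 6.92
position: [0.4497, 0.3496, 0.2152]
tool_rot: [-0.069, 0.998, 0.0, 0.005]
ft_force: [-0.5, -0.2, 0.5]
grip_width: 0.087
```

```bash
python3 -c "
from h import *
go([.449,.3505,.215],98)
snap('top','t3');snap('wrist','w3');snap('side','s3')
f=lambda n,s,k:cv2.imwrite('pics/'+n+'c.png',np.clip(cv2.resize(cv2.imread('pics/'+n+'.png')[s],None,fx=k,fy=k,interpolation=2)*1.6,0,255).astype(np.uint8))
f('t3',np.s_[140:240,215:370],5);f('w3',np.s_[:,:],1.4)"
```

```text
t 6.92 pos [0.4497 0.3496 0.2152] head 97.95 tilt 0.57 F [-0.48 -0.23  0.49] M [ 0.059 -0.018 -0.035] w 0.087 q [ 0.47  0.46  1.59 -0.    1.09 -1.24]
  shift [0.0005 0.001  0.0002] turn -0.0009
```

View pics/t3c.png

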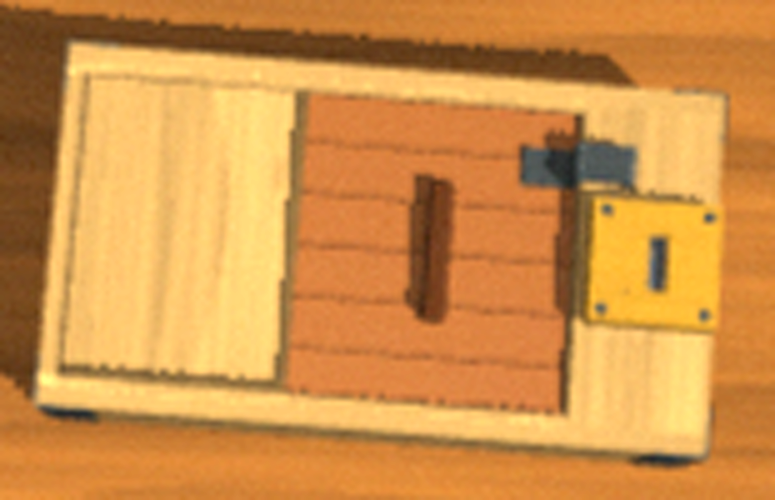

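View pics/w3c.png

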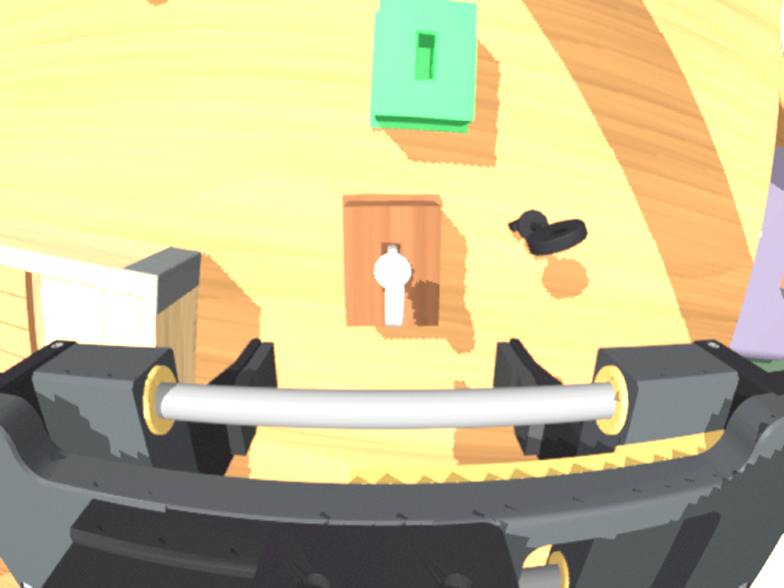

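The lid's lock-side edge now meets the end, so it is shut. The wrist view shows the steel key in the brown stand at (392,285) and the dark look-alike at about (545,235). The stand is aligned with the tool within a degree or so. I'll measure it with the fisheye model.

```bash
cat >> h.py <<'E'
def wdirs(c,u,v):
    K=c['intrinsics'];a=(np.asarray(u,float)-K[0,2])/K[0,0];b=(np.asarray(v,float)-K[1,2])/K[1,1];th=np.hypot(a,b)+1e-9
    s=np.tan(th)/th; return np.stack([a*s,b*s,np.ones_like(a)],-1)
def wray(c,u,v,z):
    T=c['extrinsics'];r=wdirs(c,u,v)@T[:3,:3].T;o=T[:3,3];return o+r*((z-o[2])/r[...,2])[...,None]
def wpts(c):
    d=c['range_z'];v,u=np.mgrid[:d.shape[0],:d.shape[1]];P=wdirs(c,u,v)*d[...,None];T=c['extrinsics'];W=P@T[:3,:3].T+T[:3,3];W[d==0]=np.nan;return W
E
python3 - <<'E'
from h import *
c=load('w3');W=wpts(c);Z=W[...,2]
def rect(m,z,f,name):
    n,l,s,_=cv2.connectedComponentsWithStats(m.astype(np.uint8));i=1+np.argmax(s[1:,4]);cs,_=cv2.findContours((l==i).astype(np.uint8),0,1)
    uv=cs[0][:,0];p=f(uv[:,0],uv[:,1],z)[:,:2].astype(np.float32);print(name,s[i],cv2.minAreaRect(p*1000));return p
b=np.zeros(Z.shape,bool);b[125:240,235:325]=1
rect(b&(abs(Z-.055)<.004),.055,wray,'stand wrist')
m=b&(Z>.1);q=W[m];print('bow',m.sum(),q.min(0),q.max(0),np.median(q,0))
p=q[:,:2];
print('bow rect',cv2.minAreaRect((p*1000).astype(np.float32)))
m=b&(Z>.056)&(Z<.075);print('collar',cv2.minAreaRect((W[m][:,:2]*1000).astype(np.float32)))
# side cam bow
c=load('s3');W=pts(c);Z=W[...,2];b=np.zeros(Z.shape,bool);b[135:200,165:215]=1
m=b&(Z>.09);q=W[m];print('side bow',q.min(0),q.max(0),q.mean(0),cv2.minAreaRect((q[:,:2]*1000).astype(np.float32)))
c=load('t3');W=pts(c);Z=W[...,2]
def tr(u,v,z): return np.array([ray(c,a,b,z) for a,b in zip(u,v)])
b=np.zeros(Z.shape,bool);b[140:240,215:340]=1
b[:,:285]=0;b[:,320:]=0;b[:175]=0
rect(b&(Z>.094)&(Z<.107),.101,tr,'batten')
hsv=cv2.cvtColor(c['color'],cv2.COLOR_RGB2HSV)
b=np.zeros(Z.shape,bool);b[178:210,330:361]=1
m=b&(hsv[...,1]<90)&(np.hypot(*np.mgrid[-192:228,-346:214])<9);print(np.argwhere(m).mean(0),m.sum());v,u=np.argwhere(m).mean(0);print('hole',ray(c,u,v,.112))
E
```

```text
Traceback (most recent call last):
TypeError: wray() missing 1 required positional argument: 'z'
```

```bash
cat > m.py <<'E'
from h import *
c=load('w3');W=wpts(c);Z=W[...,2]
wr=lambda u,v,z:wray(c,u,v,z)
def rect(m,z,f,name):
    n,l,s,_=cv2.connectedComponentsWithStats(m.astype(np.uint8));i=1+np.argmax(s[1:,4]);cs,_=cv2.findContours((l==i).astype(np.uint8),0,1)
    uv=cs[0][:,0];p=f(uv[:,0],uv[:,1],z)[:,:2].astype(np.float32);print(name,s[i],cv2.minAreaRect(p*1000));return p
b=np.zeros(Z.shape,bool);b[125:240,235:325]=1
rect(b&(abs(Z-.055)<.004),.055,wr,'stand wrist')
m=b&(Z>.1);q=W[m];print('bow',m.sum(),q.min(0),q.max(0),np.median(q,0))
p=q[:,:2];
print('bow rect',cv2.minAreaRect((p*1000).astype(np.float32)))
m=b&(Z>.058)&(Z<.075);print('collar',cv2.minAreaRect((W[m][:,:2]*1000).astype(np.float32)))
# side cam bow
c=load('s3');W=pts(c);Z=W[...,2];b=np.zeros(Z.shape,bool);b[135:200,165:215]=1
m=b&(Z>.09);q=W[m];print('side bow',q.min(0),q.max(0),q.mean(0),cv2.minAreaRect((q[:,:2]*1000).astype(np.float32)))
c=load('t3');W=pts(c);Z=W[...,2]
def tr(u,v,z): return np.array([ray(c,a,b,z) for a,b in zip(u,v)])
b=np.zeros(Z.shape,bool);b[175:210,285:320]=1
rect(b&(Z>.094)&(Z<.107),.101,tr,'batten')
hsv=cv2.cvtColor(c['color'],cv2.COLOR_RGB2HSV)
b=np.zeros(Z.shape,bool);b[185:200,340:353]=1
m=b&(hsv[...,1]<90);v,u=np.argwhere(m).mean(0);print('hole',u,v,m.sum(),ray(c,u,v,.112))
E
python3 m.py
```

```text
stand wrist [ 245  147   71   86 4978] ((446.833984375, 353.5891418457031), (89.58245849609375, 70.59516143798828), 7.927803993225098)
bow 638 [0.42664895 0.34639671 0.1077947 ] [0.46749081 0.3609091  0.13432368] [0.4427423  0.35316158 0.12981231]
bow rect ((447.1318359375, 353.7264099121094), (40.49538040161133, 9.94196605682373), 7.486358642578125)
collar ((443.4610290527344, 348.419189453125), (38.34778594970703, 25.24427032470703), 48.79270553588867)
side bow [0.42834166 0.29431955 0.09071902] [0.46908341 0.36068196 0.22517454] [0.44742851 0.34617903 0.12331982] ((455.86358642578125, 330.58197021484375), (39.85298156738281, 66.13334655761719), 17.675737380981445)
batten [299 176   7  28 136] ((561.1349487304688, -37.76304244995117), (13.952147483825684, 78.31967163085938), 87.1426773071289)
hole 345.9655172413793 192.3448275862069 29 [ 0.55520853 -0.15974025  0.112     ]
```

The wrist and top cameras put the stand at (0.447, 0.3525±0.001), yaw 7.9°, with the bow on the same axis at 7.5°. I'll descend so the grasp point is at the bow centre (TCP z 0.0925).

```bash
python3 -c "
from h import *
go([.447,.3525,.0925],97.8)"
```

```text
t 7.08 pos [0.4501 0.3494 0.2156] head 97.87 tilt 0.62 F [ 0.18  0.12 -0.29] M [ 0.057  0.046 -0.014] w 0.0868 q [ 0.47  0.46  1.59 -0.    1.09 -1.24]
  shift [0.004  0.0034 0.1231] turn 0.0011
```

Request:
send_rows(
  steps=[0.087,0.004,0.0035,0.03,0,0.087,0.004,0.0035,0.06,0,0.087,0.004,0.0035,0.085,0,0.087,0.004,0.0035,0.105,0,0.087,0.004,0.0035,0.118,0,0.087,0.004,0.0035,0.123,0,0.087,0.004,0.0035,0.123,0],
)

```text
time: 7.95
position: [0.4474, 0.3525, 0.0929]
tool_rot: [-0.068, 0.998, 0.001, 0.006]
ft_force: [0.9, -0.9, 0.7]
grip_width: 0.087
```

```bash
python3 -c "
from h import *
go([.447,.3525,.0925],97.8)
snap('wrist','w4')
f=lambda n,s,k:cv2.imwrite('pics/'+n+'c.png',np.clip(cv2.resize(cv2.imread('pics/'+n+'.png')[s],None,fx=k,fy=k,interpolation=2)*1.6,0,255).astype(np.uint8))
f('w4',np.s_[:,:],1.4)"
```

```text
t 7.95 pos [0.4474 0.3525 0.0929] head 97.85 tilt 0.65 F [ 0.89 -0.88  0.69] M [0.008 0.021 0.015] w 0.087 q [ 0.47  0.63  1.69 -0.    0.81 -1.23]
  shift [0.0004 0.     0.0004] turn 0.0008
```

View pics/w4c.png

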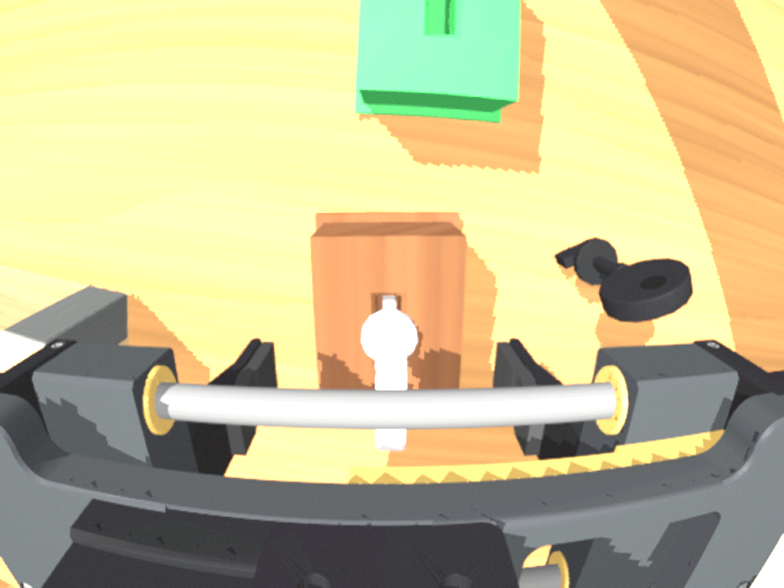

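The key's bow (u≈391) is centred between the jaws (255 and 515). I'll close.

Request:
send_rows(
  steps=[0.0,0,0,0,0,0.0,0,0,0,0,0.0,0,0,0,0,0.0,0,0,0,0,0.0,0,0,0,0,0.0,0,0,0,0,0.0,0,0,0,0,0.0,0,0,0,0],
  force=15,
)

```text
time: 9.0
position: [0.4475, 0.3527, 0.0931]
tool_rot: [-0.068, 0.998, 0.001, 0.006]
ft_force: [0.3, 0.4, 0.4]
grip_width: 0.015
```

```bash
python3 -c "
from h import *
go([.447,.3525,.0925],97.8)"
```

```text
t 9.0 pos [0.4475 0.3527 0.0931] head 97.85 tilt 0.68 F [0.29 0.37 0.38] M [0.036 0.047 0.01 ] w 0.015 q [ 0.47  0.63  1.69 -0.    0.81 -1.23]
  shift [ 0.0005 -0.0001  0.0006] turn 0.001
```

Request:
send_rows(
  steps=[0.0,0,0,0,0,0.0,0,0,0,0,0.0,0,0,0,0,0.0,0,0,0,0],
  force=40,
)

```text
time: 9.5
position: [0.4473, 0.3526, 0.093]
tool_rot: [-0.068, 0.998, 0.001, 0.006]
ft_force: [0.1, -0.3, -1.2]
grip_width: 0.0101
```

```bash
python3 -c "
from h import *
go([.447,.3525,.0925],97.8);print(R.from_quat(robot.get_obs()['tool_rot']).as_matrix().round(4))"
```

```text
t 9.5 pos [0.4473 0.3526 0.093 ] head 97.86 tilt 0.65 F [ 0.09 -0.29 -1.22] M [0.026 0.043 0.013] w 0.0101 q [ 0.47  0.63  1.69 -0.    0.81 -1.23]
  shift [ 0.0004 -0.0001  0.0005] turn 0.001
[[-0.9906 -0.1367  0.0111]
 [-0.1367  0.9906  0.0025]
 [-0.0114  0.001  -0.9999]]
```

Gripped: the width is 10.1 mm, which matches the bow thickness. I'll lift straight up.

Request:
send_rows(
  steps=[0.0,0,0,-0.01,0,0.0,0,0,-0.025,0,0.0,0,0,-0.045,0,0.0,0,0,-0.07,0,0.0,0,0,-0.1,0,0.0,0,0,-0.13,0,0.0,0,0,-0.13,0],
)

```text
time: 10.38
position: [0.4476, 0.3533, 0.2265]
tool_rot: [-0.069, 0.998, 0.002, 0.009]
ft_force: [0.9, -0.4, -1.2]
grip_width: 0.0096
```

```bash
python3 -c "
from h import *
go([.5546,-.1592,.205],87.1)
snap('wrist','w5');snap('side','s5')
f=lambda n,s,k:cv2.imwrite('pics/'+n+'c.png',np.clip(cv2.resize(cv2.imread('pics/'+n+'.png')[s],None,fx=k,fy=k,interpolation=2)*1.6,0,255).astype(np.uint8))
f('w5',np.s_[:,:],1.4)"
```

```text
t 10.38 pos [0.4476 0.3533 0.2265] head 97.87 tilt 1.09 F [ 0.87 -0.45 -1.19] M [ 0.003  0.027 -0.017] w 0.0096 q [ 0.47  0.44  1.58 -0.    1.1  -1.23]
  shift [-0.0354 -0.5224  0.0203] turn 0.1879
```

View pics/w5c.png

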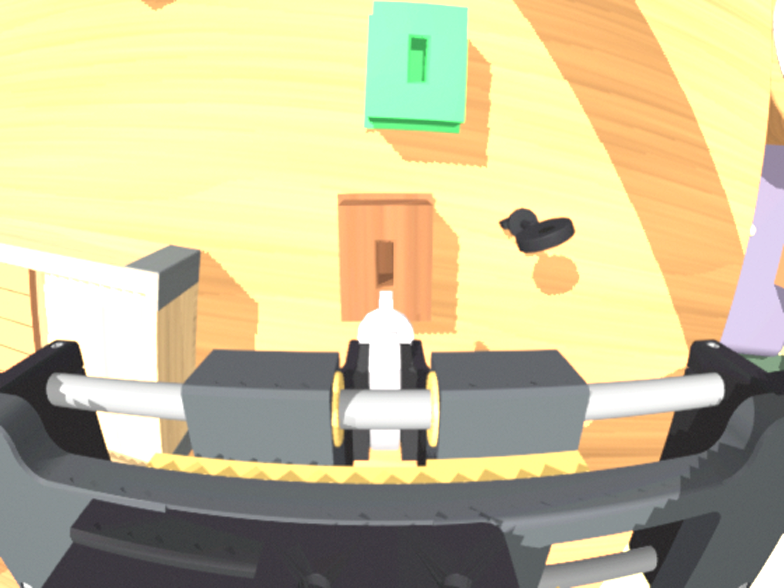

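View pics/s5.png

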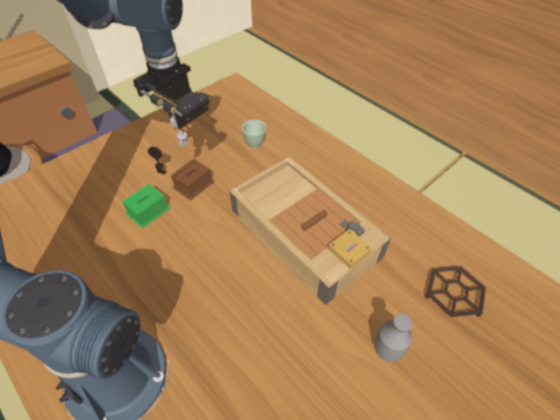

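The key is held between the pads with the bit forward at (388,300). The pocket is empty at (385,262). I'll move over to the lock.

Request:
send_rows(
  steps=[0,-0.004,-0.05,0,0.02,0,-0.008,-0.11,0,0.04,0,-0.012,-0.17,0,0.06,0,-0.016,-0.23,0,0.09,0,-0.02,-0.29,0,0.12,0,-0.024,-0.35,0,0.15,0,-0.028,-0.41,0,0.18,0,-0.032,-0.45,0,0.188],
)

```text
time: 11.48
position: [0.5381, -0.0919, 0.2213]
tool_rot: [0.027, 1.0, 0.002, 0.004]
ft_force: [0.5, 0.8, -2.1]
grip_width: 0.0101
```

```bash
python3 -c "
from h import *
go([.5546,-.1592,.205],87.1)"
```

```text
t 11.47 pos [ 0.5381 -0.0919  0.2213] head 86.93 tilt 0.52 F [ 0.49  0.77 -2.12] M [ 0.077 -0.022  0.05 ] w 0.0101 q [-0.38  0.42  1.64  0.01  1.08 -1.9 ]
  shift [-0.02   -0.0664  0.0162] turn -0.0029
```

Request:
send_rows(
  steps=[0,-0.01,-0.033,0.006,-0.001,0,-0.02,-0.06,0.01,-0.003,0,-0.02,-0.0665,0.014,-0.003,0,-0.02,-0.0665,0.016,-0.003,0,-0.02,-0.0665,0.016,-0.003],
)

```text
time: 12.1
position: [0.5537, -0.1578, 0.2046]
tool_rot: [0.025, 1.0, 0.002, 0.003]
ft_force: [0.4, -0.1, -1.3]
grip_width: 0.0097
```

```bash
python3 -c "
from h import *
go([.5546,-.1592,.19],87.1)
snap('wrist','w6');snap('side','s6')
f=lambda n,s,k:cv2.imwrite('pics/'+n+'c.png',np.clip(cv2.resize(cv2.imread('pics/'+n+'.png')[s],None,fx=k,fy=k,interpolation=2)*1.6,0,255).astype(np.uint8))
f('w6',np.s_[:,:],1.4);f('s6',np.s_[170:300,290:420],4)
print(R.from_quat(robot.get_obs()['tool_rot']).as_matrix().round(4))"
```

```text
t 12.1 pos [ 0.5537 -0.1578  0.2046] head 87.16 tilt 0.47 F [ 0.44 -0.14 -1.3 ] M [ 0.059  0.032 -0.003] w 0.0097 q [-0.48  0.48  1.58  0.01  1.08 -2.  ]
  shift [-0.0008 -0.0015  0.0146] turn 0.0011
[[-0.9988  0.0492  0.0082]
 [ 0.0492  0.9988  0.0038]
 [-0.008   0.0042 -1.    ]]
```

View pics/w6c.png

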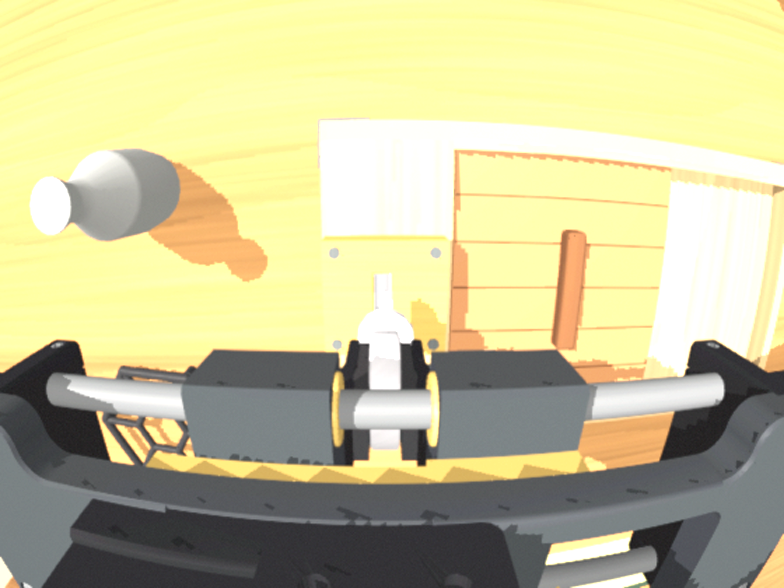

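View pics/s6c.png

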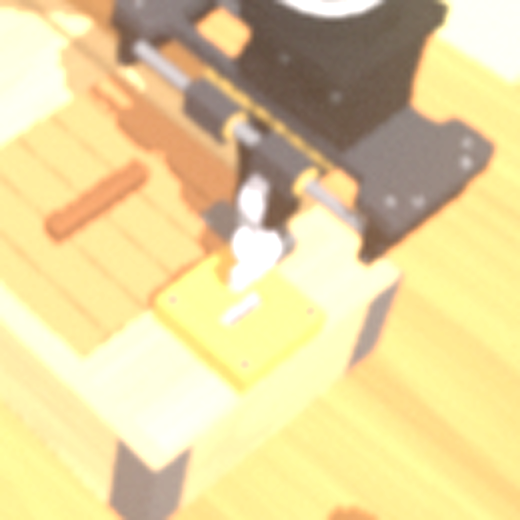

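```bash
python3 - <<'E'
from h import *
a=cv2.imread('pics/w6.png');b=cv2.resize(a[160:260,220:325],None,fx=7,fy=7,interpolation=2);cv2.imwrite('pics/w6d.png',np.clip(b*.95,0,255).astype(np.uint8)[:600])
a=cv2.imread('pics/s6.png');b=cv2.resize(a[215:275,320:380],None,fx=10,fy=10,interpolation=2);cv2.imwrite('pics/s6d.png',b)
E
```

View pics/w6d.png

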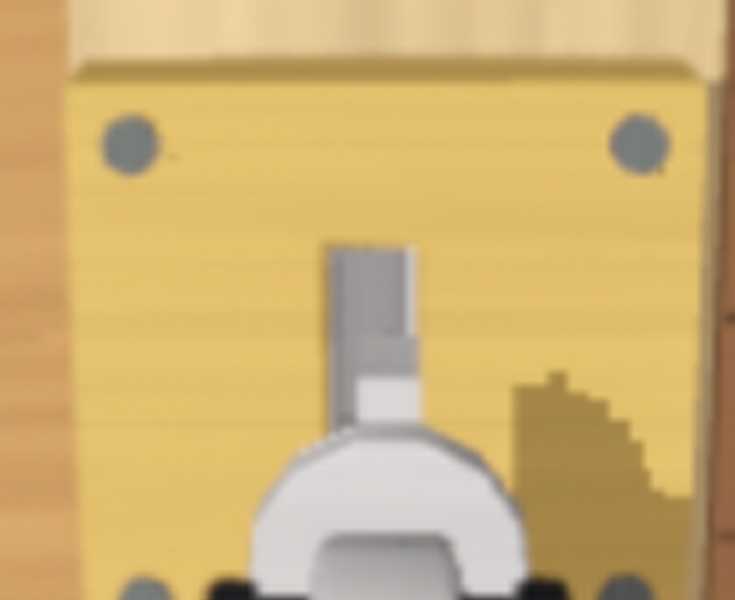

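View pics/s6d.png

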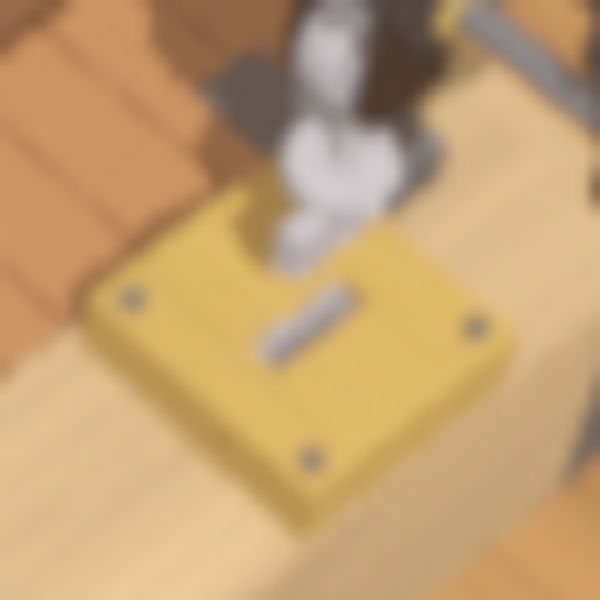

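```bash
python3 - <<'E'
from h import *
c=load('w6')
o=np.array([.5537,-.1578]);ang=np.radians(-2.85);X=np.array([np.cos(ang),np.sin(ang)]);Y=np.array([-X[1],X[0]])
def p(cu,cv,z,n):
    w=wray(c,np.array([220+(cu-3)/7]),np.array([160+(cv-3)/7]),z)[0];d=w[:2]-o;print(n,w.round(4),'rel tcp x,y mm',(d@X*1e3).round(2),(d@Y*1e3).round(2))
for n,u,v in [('rivTL',130,145),('rivTR',640,145),('rivBL',145,606),('rivBR',627,606),('slot tl',325,245),('slot tr',418,245),('slot l',330,430)]:p(u,v,.112,n)
p(388,400,.145,'bit face mid');p(357,400,.145,'bit l');p(420,400,.145,'bit r');p(388,338,.137,'bit bottom')
p(388,425,.1665,'collar front')
p(252,540,.1665,'coll l');p(527,540,.1665,'coll r')
c=load('s6')
def q(cu,cv,z,n):
    w=ray(c,320+(cu-4.5)/10,215+(cv-4.5)/10,z);d=w[:2]-o;print(n,w.round(4),(d@X*1e3).round(2),(d@Y*1e3).round(2))
q(268,358,.112,'slot near end');q(347,292,.112,'slot far');q(133,298,.112,'r1');q(476,327,.112,'r2');q(312,459,.112,'r3')
q(291,262,.1375,'bit bottom near end centre')
E
```

```text
rivTL [ 0.5253 -0.1856  0.112 ] rel tcp x,y mm -26.97 -29.19
rivTR [ 0.5282 -0.1274  0.112 ] rel tcp x,y mm -26.94 29.11
rivBL [ 0.5819 -0.1884  0.112 ] rel tcp x,y mm 29.7 -29.15
rivBR [ 0.5849 -0.13    0.112 ] rel tcp x,y mm 29.78 29.35
slot tl [ 0.5382 -0.164   0.112 ] rel tcp x,y mm -15.15 -6.95
slot tr [ 0.5388 -0.1533  0.112 ] rel tcp x,y mm -15.14 3.75
slot l [ 0.5606 -0.1647  0.112 ] rel tcp x,y mm 7.22 -6.52
bit face mid [ 0.547  -0.1573  0.145 ] rel tcp x,y mm -6.73 0.12
bit l [ 0.5468 -0.1605  0.145 ] rel tcp x,y mm -6.73 -3.05
bit r [ 0.5472 -0.1541  0.145 ] rel tcp x,y mm -6.72 3.38
bit bottom [ 0.5427 -0.1571  0.137 ] rel tcp x,y mm -11.05 0.16
collar front [ 0.5427 -0.1573  0.1665] rel tcp x,y mm -10.98 -0.0
coll l [ 0.5535 -0.1706  0.1665] rel tcp x,y mm 0.39 -12.8
coll r [ 0.5548 -0.1447  0.1665] rel tcp x,y mm 0.43 13.1
slot near end [ 0.5384 -0.1606  0.112 ] -15.16 -3.59
slot far [ 0.5662 -0.1609  0.112 ] 12.61 -2.52
r1 [ 0.5278 -0.1277  0.112 ] -27.32 28.75
r2 [ 0.5808 -0.1881  0.112 ] 28.54 -28.9
r3 [ 0.5249 -0.1859  0.112 ] -27.42 -29.47
bit bottom near end centre [ 0.5469 -0.1558  0.1375] -6.92 1.66
```

```bash
python3 - <<'E'
from h import *
c=load('w6');W=wpts(c);o=np.array([.5537,-.1578]);ang=np.radians(-2.85);X=np.array([np.cos(ang),np.sin(ang)]);Y=np.array([-X[1],X[0]])
v,u=np.mgrid[:420,:560];B=np.stack([(W[...,:2]-o)@X*1e3,(W[...,:2]-o)@Y*1e3,W[...,2]*1e3],-1)
for r in range(208,262,2):
    print(r,[tuple(B[r,k].round(1)) for k in (271,275,278)],c['color'][r,275])
for r in (196,200,204,206): print(r,B[r,275].round(1),B[r,279].round(1))
for r in (222,230,236,240):
    row=B[r,250:305];k=(row[:,2]>158)&(row[:,2]<180);print(r,row[k][0].round(1),row[k][-1].round(1)) if k.any() else 0
E
```

```text
208 [(np.float64(-12.0), np.float64(-2.8), np.float64(140.7)), (np.float64(-12.3), np.float64(0.1), np.float64(141.9)), (np.float64(-12.3), np.float64(2.3), np.float64(141.7))] [170 167 166]
210 [(np.float64(-12.3), np.float64(-2.7), np.float64(147.1)), (np.float64(-12.3), np.float64(0.1), np.float64(146.8)), (np.float64(-12.6), np.float64(2.2), np.float64(147.9))] [170 167 167]
212 [(np.float64(-12.2), np.float64(-2.7), np.float64(151.7)), (np.float64(-12.5), np.float64(0.1), np.float64(152.8)), (np.float64(-12.2), np.float64(2.1), np.float64(151.6))] [169 165 165]
214 [(np.float64(-11.8), np.float64(-2.7), np.float64(155.1)), (np.float64(-11.8), np.float64(0.1), np.float64(155.2)), (np.float64(-11.9), np.float64(2.1), np.float64(155.4))] [217 213 213]
216 [(np.float64(-10.1), np.float64(-2.7), np.float64(154.3)), (np.float64(-10.5), np.float64(0.1), np.float64(155.6)), (np.float64(-10.3), np.float64(2.1), np.float64(155.0))] [230 226 226]
218 [(np.float64(-9.2), np.float64(-2.7), np.float64(155.8)), (np.float64(-8.8), np.float64(0.1), np.float64(154.5)), (np.float64(-9.0), np.float
[... 3695 characters left out ...]
, np.float64(-2.2), np.float64(235.0)), (np.float64(-15.4), np.float64(-0.4), np.float64(234.9)), (np.float64(-15.5), np.float64(0.9), np.float64(235.0))] [156 153 152]
260 [(np.float64(-15.5), np.float64(-2.1), np.float64(237.2)), (np.float64(-15.1), np.float64(-0.4), np.float64(236.3)), (np.float64(-14.9), np.float64(0.9), np.float64(236.0))] [156 153 152]
196 [-5.5  0.5 77.2] [-13.9   3.5 111.9]
200 [-1.6  0.5 76.6] [-10.5   3.5 111.4]
204 [ 1.7  0.5 78.5] [ -7.2   3.5 111.9]
206 [ 3.8  0.5 77.7] [ -5.6   3.6 112.1]
222 [-10.7  -5.1 169.1] [-10.3   5.1 168.1]
230 [ -5.5 -11.  169.9] [ -4.9  11.  168.3]
236 [ -2.9 -12.1 174. ] [ -2.3  12.1 172.4]
240 [  0.2 -12.2 172.8] [  0.6  12.2 172.1]
```

Measured from the wrist view:
- **Slot:** centre is about -1.6 mm (y) and +0.35 mm (x) from the TCP.
- **Key bit:** at +0.1 mm (y) and +0.7 mm (x).
- **Correction:** tool y -1.7 mm and tool x +0.3 mm, while lowering part-way.

Request:
send_rows(
  steps=[0,0.0003,-0.0017,0.005,0,0,0.0003,-0.0017,0.01,0,0,0.0003,-0.0017,0.015,0,0,0.0003,-0.0017,0.015,0,0,0.0003,-0.0017,0.015,0],
)

```text
time: 12.82
position: [0.5541, -0.1597, 0.1902]
tool_rot: [0.025, 1.0, 0.002, 0.004]
ft_force: [0.0, -0.3, -1.8]
grip_width: 0.0092
```

```bash
cat > m2.py <<'E'
from h import *
import sys
n=sys.argv[1]
go([.5537,-.1595,.19],87.15)
c=snap('wrist',n);P=robot.get_obs()['position']
a=cv2.imread('pics/'+n+'.png');cv2.imwrite('pics/'+n+'d.png',np.clip(cv2.resize(a[160:250,220:325],None,fx=6.6,fy=6.6,interpolation=2)*.95,0,255).astype(np.uint8))
W=wpts(c);o=P[:2];ang=np.radians(-2.85);X=np.array([np.cos(ang),np.sin(ang)]);Y=np.array([-X[1],X[0]])
B=np.stack([(W[...,:2]-o)@X*1e3,(W[...,:2]-o)@Y*1e3,W[...,2]*1e3],-1)
for r in range(194,224,3):
    z=B[r,:,2];e=[ (k,B[r,k].round(1).tolist(),B[r,k+1].round(1).tolist()) for k in range(258,292) if abs(z[k+1]-z[k])>4]
    print(r,e)
E
python3 m2.py w7
```

```text
t 12.82 pos [ 0.5541 -0.1597  0.1902] head 87.18 tilt 0.52 F [ 0.03 -0.28 -1.84] M [ 0.028 -0.     0.045] w 0.0092 q [-0.48  0.5   1.59  0.01  1.04 -2.  ]
  shift [0.0004 0.0002 0.0002] turn 0.0005
194 []
197 [(265, [-16.9, -7.5, 113.2], [-15.6, -6.8, 108.0])]
200 [(268, [-14.3, -5.2, 112.2], [-13.0, -4.5, 107.0]), (269, [-13.0, -4.5, 107.0], [-5.3, -4.1, 77.3]), (279, [-5.3, 3.8, 77.1], [-7.8, 4.5, 86.9]), (280, [-7.8, 4.5, 86.9], [-12.8, 4.8, 106.5]), (281, [-12.8, 4.8, 106.5], [-14.4, 5.5, 112.4])]
203 [(269, [-11.1, -4.5, 109.0], [-3.1, -4.1, 79.1]), (279, [-2.7, 3.8, 77.6], [-5.4, 4.5, 87.5]), (280, [-5.4, 4.5, 87.5], [-10.9, 4.8, 108.3])]
206 [(268, [-9.6, -5.2, 112.2], [-8.4, -4.5, 108.1]), (269, [-8.4, -4.5, 108.1], [-1.1, -4.0, 81.5]), (270, [-1.1, -4.0, 81.5], [0.1, -3.2, 77.4]), (279, [-0.0, 3.8, 77.7], [-2.8, 4.5, 87.6]), (280, [-2.8, 4.5, 87.6], [-8.5, 4.8, 108.5]), (281, [-8.5, 4.8, 108.5], [-9.7, 5.5, 112.7])]
209 [(269, [-6.1, -4.5, 108.3], [1.4, -4.0, 82.1]), (270, [1.4, -4.0, 82.1], [-12.5, -2.8, 130.8]), (279, [-12.1, 2.9, 129.6], [-0.6, 4.5, 89.2]), (280, [-0.6, 4
[... 193 characters left out ...]
4.0, 82.7], [-11.8, -2.8, 135.8]), (279, [-12.5, 2.8, 138.2], [1.3, 4.4, 91.6]), (280, [1.3, 4.4, 91.6], [-3.3, 4.9, 107.3])]
215 [(268, [-2.3, -5.3, 112.1], [-0.6, -4.6, 106.6]), (269, [-0.6, -4.6, 106.6], [6.0, -4.0, 85.1]), (270, [6.0, -4.0, 85.1], [-11.6, -2.7, 142.2]), (279, [-11.3, 2.7, 141.5], [4.5, 4.5, 90.0]), (280, [4.5, 4.5, 90.0], [-1.3, 4.9, 108.9])]
218 [(268, [0.3, -5.3, 111.5], [1.6, -4.6, 107.4]), (269, [1.6, -4.6, 107.4], [8.0, -4.0, 87.3]), (270, [8.0, -4.0, 87.3], [-9.0, -2.7, 140.8]), (279, [-9.3, 2.7, 141.9], [6.9, 4.5, 90.8]), (280, [6.9, 4.5, 90.8], [1.5, 4.9, 107.7])]
221 [(268, [2.6, -5.3, 111.9], [-11.3, -3.9, 154.6]), (281, [-11.0, 3.8, 153.6], [2.7, 5.6, 111.6])]
```

View pics/w7d.png

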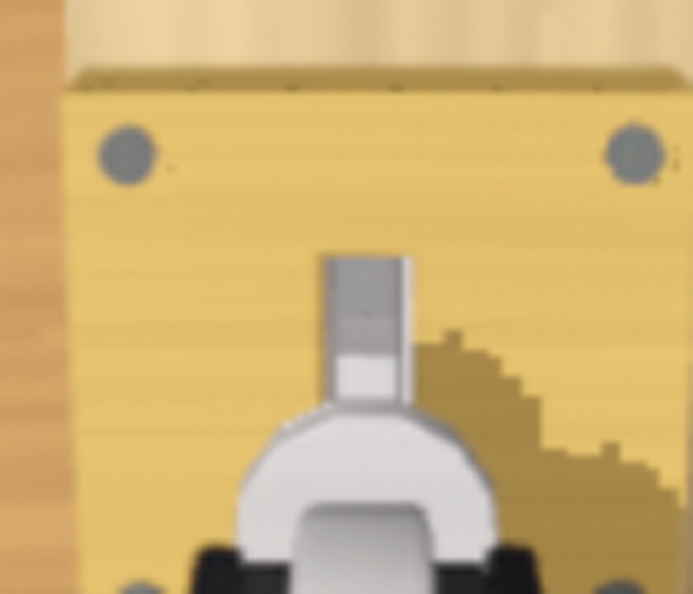

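The bit (±2.8 mm) is now centred in the slot: plate edges are at -5.2/+5.2 and barrel edges at about -4.1/+4.2. I'll insert.

Request:
send_rows(
  steps=[0,0,0,0.006,0,0,0,0,0.012,0,0,0,0,0.018,0,0,0,0,0.024,0,0,0,0,0.03,0,0,0,0,0.034,0,0,0,0,0.034,0],
)

```text
time: 13.75
position: [0.5543, -0.1595, 0.1559]
tool_rot: [0.025, 1.0, 0.002, 0.004]
ft_force: [0.4, -0.7, -2.5]
grip_width: 0.0099
```

```bash
python3 m2.py w8|head -2
```

```text
t 13.75 pos [ 0.5543 -0.1595  0.1559] head 87.18 tilt 0.5 F [ 0.43 -0.74 -2.52] M [-0.031  0.031  0.021] w 0.0099 q [-0.48  0.55  1.63  0.01  0.97 -2.  ]
  shift [ 0.0003  0.0001 -0.0341] turn 0.0005
```

View pics/w8d.png

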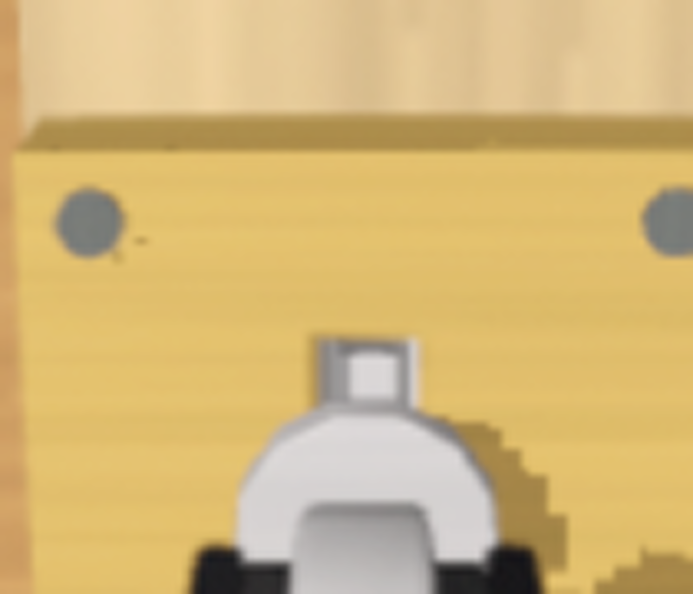

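The bit is in the slot with no contact force, and about 6 mm remain. I'll press it down to the collar.

Request:
send_rows(
  steps=[0,0,0,0.003,0,0,0,0,0.005,0,0,0,0,0.006,0,0,0,0,0.007,0,0,0,0,0.007,0],
)

```text
time: 14.42
position: [0.5546, -0.1596, 0.15]
tool_rot: [0.025, 1.0, 0.002, 0.004]
ft_force: [-1.0, 0.8, 3.9]
grip_width: 0.0094
```

```bash
python3 m2.py w9|head -2
```

```text
t 14.43 pos [ 0.5546 -0.1596  0.15  ] head 87.18 tilt 0.53 F [-1.03  0.79  3.91] M [ 0.212  0.329 -0.075] w 0.0094 q [-0.48  0.55  1.63  0.01  0.95 -2.  ]
  shift [ 0.0005  0.0002 -0.04  ] turn 0.0006
```

View pics/w9d.png

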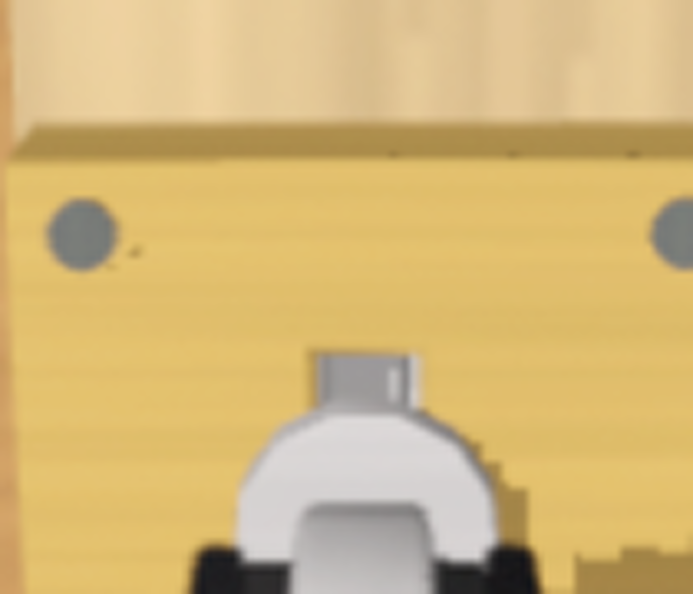

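The key is seated: TCP z is 0.150 as predicted, and the contact force rose by about 6 N. I'll turn it clockwise (+ about tool z), compensating the ~1.2 mm offset of the key's axis from the TCP.

Request:
send_rows(
  steps=[0,0,0.0001,0,0.12,0,0,0.0003,0,0.25,0,-0.0001,0.0004,0,0.38,0,-0.0002,0.0006,0,0.5,0,-0.0002,0.0007,0,0.63,0,-0.0003,0.0008,0,0.75,0,-0.0004,0.0009,0,0.88,0,-0.0006,0.001,0,1.0],
  force=50,
)

```text
time: 15.48
position: [0.5549, -0.1596, 0.15]
tool_rot: [0.502, 0.865, 0.003, 0.003]
ft_force: [-1.1, -2.3, 1.7]
grip_width: 0.0098
```

```bash
python3 m2.py w10|head -2
```

```text
t 15.47 pos [ 0.5549 -0.1596  0.15  ] head 29.74 tilt 0.45 F [-1.07 -2.28  1.72] M [-0.607  0.598  0.147] w 0.0098 q [-0.48  0.55  1.63  0.01  0.95 -1.  ]
  shift [ 0.0005 -0.0007 -0.04  ] turn -1.002
```

View pics/w10.png

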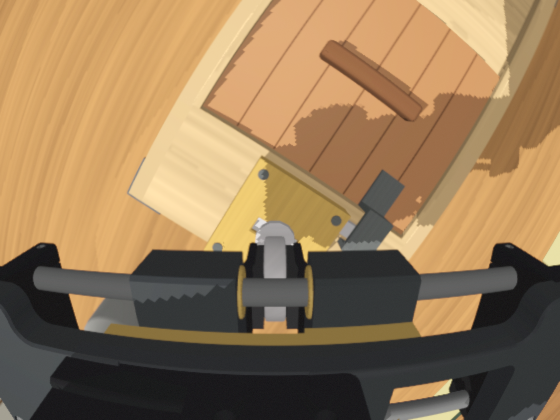

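The key turned 1.0 rad, and the bolt is starting to show beside the keeper at (347,228). On to the stop.

Request:
send_rows(
  steps=[0,0,0,0,0.1,0,0,0,0,0.2,0,0,0,0,0.28,0,0,0,0,0.34,0,0,0,0,0.38,0,0,0,0,0.38,0,0,0,0,0.38,0],
)

```text
invalid input at $.steps: expected a multiple of 5 numbers
```

```bash
python3 m2.py w11|head -2;python3 -c "
from h import *
a=cv2.imread('pics/w11.png');cv2.imwrite('pics/w11e.png',cv2.resize(a[120:320,180:440],None,fx=3,fy=3,interpolation=2))"
```

```text
t 15.53 pos [ 0.5548 -0.1596  0.15  ] head 29.59 tilt 0.45 F [-1.02 -2.53  2.14] M [-0.674  0.618 -0.016] w 0.0094 q [-0.48  0.55  1.63  0.01  0.95 -1.  ]
  shift [ 0.0005 -0.0007 -0.04  ] turn -1.0047
```

View pics/w11e.png

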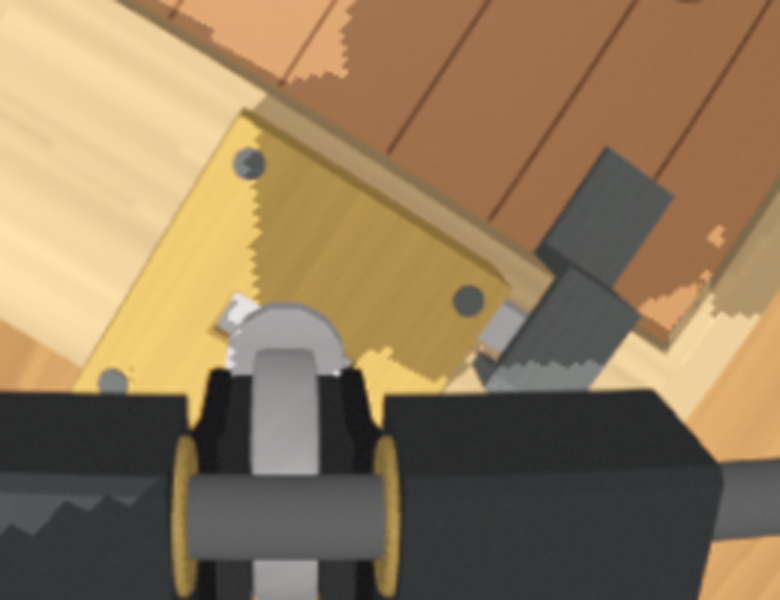

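That call was refused because of a count slip. The crop shows the bolt entering the keeper, so I'll resend.

Request:
send_rows(
  steps=[0,0,0,0,0.1,0,0,0,0,0.2,0,0,0,0,0.28,0,0,0,0,0.34,0,0,0,0,0.38,0,0,0,0,0.38],
)

```text
time: 16.32
position: [0.5546, -0.1596, 0.15]
tool_rot: [0.653, 0.757, 0.003, 0.002]
ft_force: [-1.6, -0.0, 1.7]
grip_width: 0.0093
```

```bash
python3 m2.py w12|head -2;python3 -c "
from h import *
a=cv2.imread('pics/w12.png');cv2.imwrite('pics/w12e.png',cv2.resize(a[120:320,180:440],None,fx=3,fy=3,interpolation=2))"
```

```text
t 16.32 pos [ 0.5546 -0.1596  0.15  ] head 8.43 tilt 0.41 F [-1.61 -0.02  1.66] M [-0.203  0.415  0.68 ] w 0.0093 q [-0.48  0.55  1.63  0.01  0.95 -0.63]
  shift [ 0.0002 -0.0006 -0.04  ] turn -1.374
```

View pics/w12e.png

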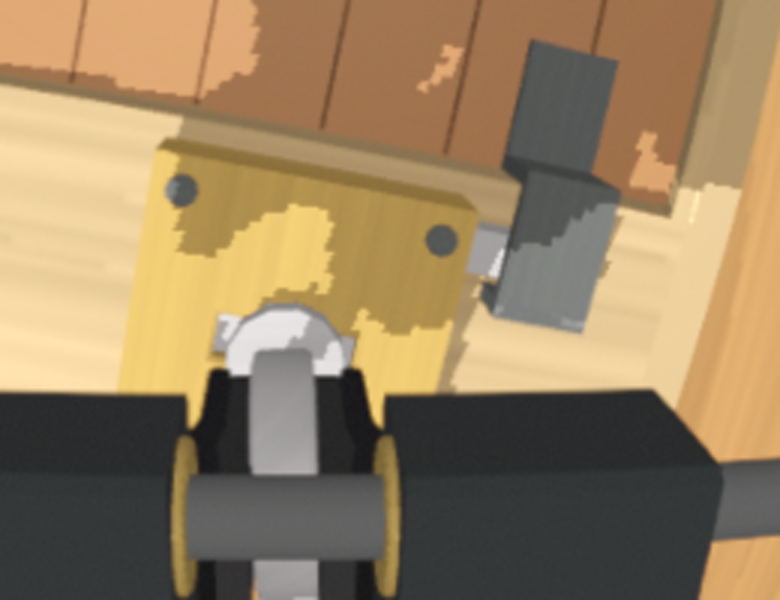

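The moment of 0.68 N·m shows it is against the stop, and the bolt is under the keeper. I'll hold briefly, then turn back to home.

Request:
send_rows(
  steps=[0,0,0,0,0.03,0,0,0,0,0.03,0,0,0,0,0.0,0,0,0,0,-0.12,0,0,0,0,-0.25,0,0,0,0,-0.38,0,0.0002,-0.0003,0,-0.5,0,0.0003,-0.0005,0,-0.62],
)

```text
time: 17.38
position: [0.5542, -0.1594, 0.15]
tool_rot: [0.391, 0.92, 0.002, 0.003]
ft_force: [-0.7, -1.0, 1.3]
grip_width: 0.0099
```

```bash
python3 m2.py w13|head -2
```

```text
t 17.38 pos [ 0.5542 -0.1594  0.15  ] head 43.99 tilt 0.46 F [-0.73 -1.01  1.27] M [-0.179  0.282 -0.072] w 0.0099 q [-0.48  0.55  1.63  0.01  0.95 -1.25]
  shift [ 0.0001 -0.0002 -0.04  ] turn -0.7533
```

Request:
send_rows(
  steps=[0,0,0,0,-0.12,0,0,0,0,-0.25,0,0,0,0,-0.38,0,0,0,0,-0.5,0,0,0,0,-0.62,0,0,0,0,-0.7,0,0,0,0,-0.753,0,0,0,0,-0.753],
)

```text
time: 18.42
position: [0.5545, -0.1594, 0.15]
tool_rot: [0.025, 1.0, 0.001, 0.004]
ft_force: [-0.4, -0.5, 0.5]
grip_width: 0.0098
```

```bash
python3 m2.py w14|head -2;python3 -c "
from h import *
a=cv2.imread('pics/w14.png');cv2.imwrite('pics/w14e.png',cv2.resize(a[120:320,180:440],None,fx=3,fy=3,interpolation=2))"
```

```text
t 18.43 pos [ 0.5545 -0.1594  0.15  ] head 87.1 tilt 0.51 F [-0.45 -0.52  0.51] M [-0.058  0.111 -0.01 ] w 0.0098 q [-0.48  0.55  1.63  0.01  0.95 -2.  ]
  shift [ 0.0004  0.     -0.04  ] turn -0.001
```

View pics/w14d.png

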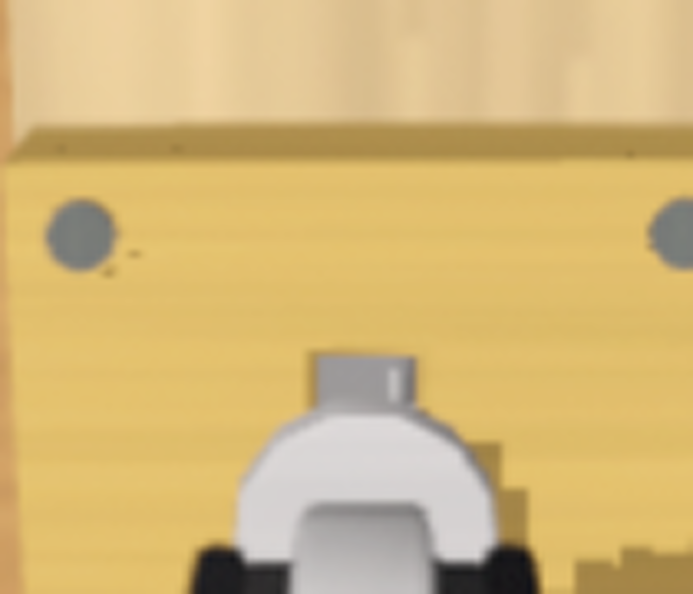

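View pics/w14e.png

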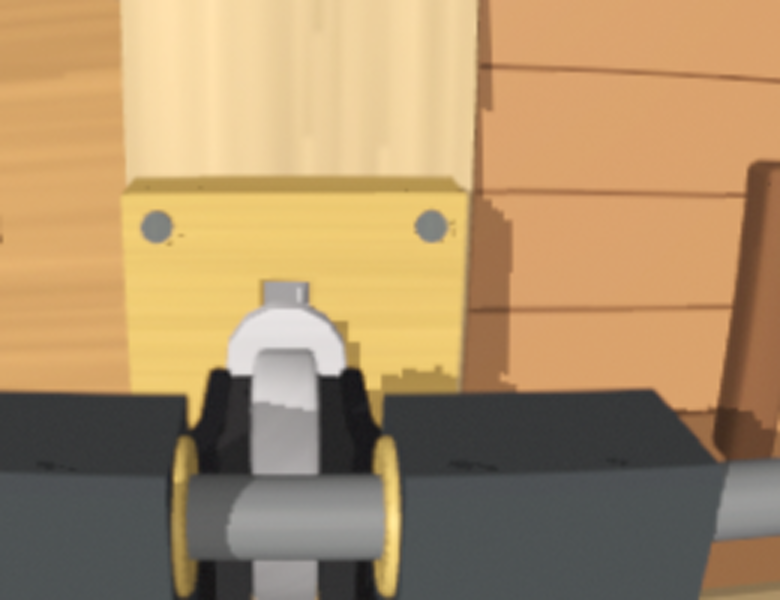

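The key is back home. I'll go 0.08 rad past and return to take up the play, then draw it out slowly.

Request:
send_rows(
  steps=[0,0,0,0,-0.04,0,0,0,0,-0.08,0,0,0,0,-0.08,0,0,0,0,-0.03,0,0,0,0,0.0,0,0,0,0,0.0],
)

```text
time: 19.23
position: [0.5549, -0.1593, 0.15]
tool_rot: [0.025, 1.0, 0.001, 0.005]
ft_force: [0.3, 0.6, -0.6]
grip_width: 0.0095
```

```bash
python3 m2.py w15|head -2
```

```text
t 19.23 pos [ 0.5549 -0.1593  0.15  ] head 87.08 tilt 0.57 F [ 0.26  0.63 -0.58] M [ 0.049 -0.111  0.082] w 0.0095 q [-0.48  0.55  1.63  0.01  0.95 -2.  ]
  shift [ 0.0008 -0.0001 -0.04  ] turn -0.0012
```

View pics/w15d.png

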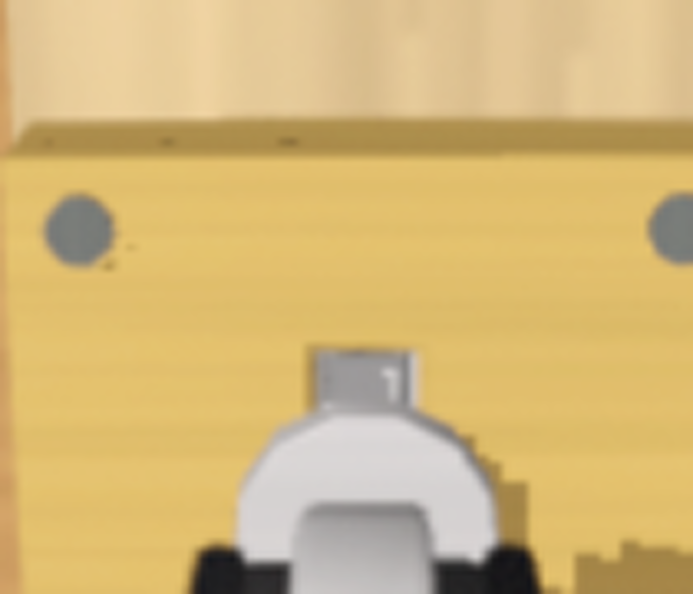

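The barrel slot now looks square with the keyhole. I'll lift slowly.

Request:
send_rows(
  steps=[0,0,0,-0.003,0,0,0,0,-0.006,0,0,0,0,-0.01,0,0,0,0,-0.014,0,0,0,0,-0.014,0],
)

```text
time: 19.9
position: [0.555, -0.1596, 0.1645]
tool_rot: [0.025, 1.0, 0.001, 0.005]
ft_force: [-0.4, 0.3, -1.4]
grip_width: 0.0095
```

```bash
python3 m2.py w16|head -2
```

```text
t 19.9 pos [ 0.555  -0.1596  0.1645] head 87.1 tilt 0.6 F [-0.45  0.29 -1.4 ] M [ 0.017  0.013 -0.044] w 0.0095 q [-0.48  0.53  1.62  0.01  0.98 -2.  ]
  shift [ 0.0011  0.0001 -0.0255] turn -0.0008
```

View pics/w16d.png

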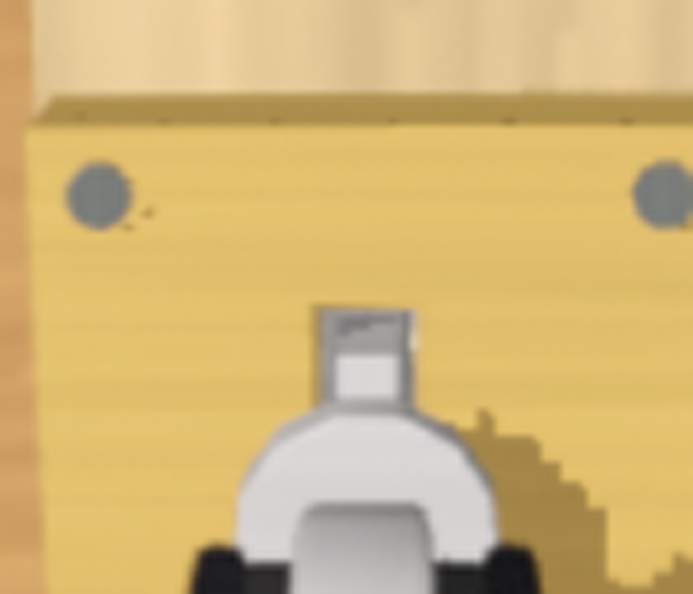

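Coming out freely. I'll raise it clear.

Request:
send_rows(
  steps=[0,0,0,-0.006,0,0,0,0,-0.012,0,0,0,0,-0.02,0,0,0,0,-0.03,0,0,0,0,-0.045,0,0,0,0,-0.062,0,0,0,0,-0.062,0],
)

```text
time: 20.82
position: [0.5554, -0.1602, 0.2284]
tool_rot: [0.025, 1.0, 0.0, 0.007]
ft_force: [-0.2, -0.9, -2.3]
grip_width: 0.0094
```

```bash
python3 -c "
from h import *
go([.4473,.3526,.23],97.86)
snap('wrist','w17')
a=cv2.imread('pics/w17.png');cv2.imwrite('pics/w17e.png',cv2.resize(a[150:350,180:440],None,fx=3,fy=3,interpolation=2))"
```

```text
t 20.82 pos [ 0.5554 -0.1602  0.2284] head 87.11 tilt 0.8 F [-0.25 -0.89 -2.34] M [-0.012  0.02   0.045] w 0.0094 q [-0.48  0.45  1.56  0.01  1.12 -2.  ]
  shift [ 0.1339  0.5067 -0.0031] turn -0.1877
```

View pics/w17e.png

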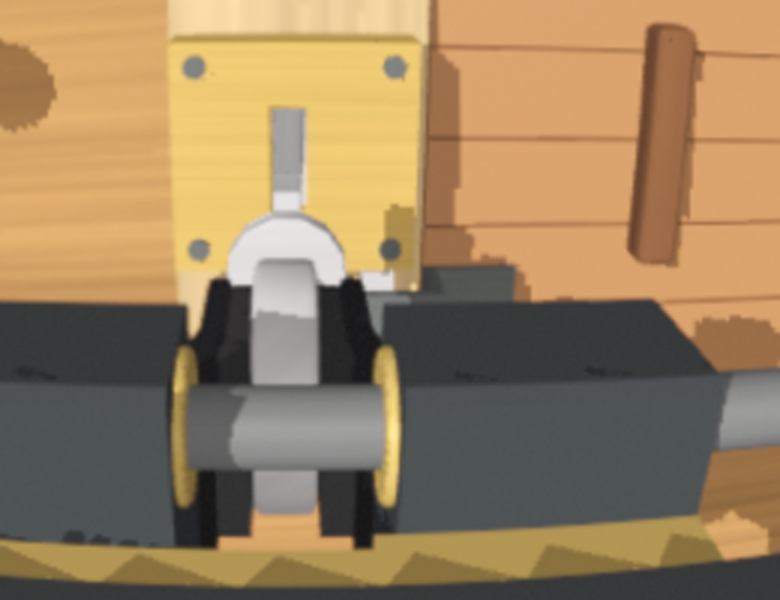

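The key is out and straight, the slot is square, and the bolt is visible between plate and keeper at (378,282). Back to the stand.

Request:
send_rows(
  steps=[0,0.016,0.06,0,-0.02,0,0.032,0.12,0,-0.04,0,0.048,0.18,0,-0.06,0,0.064,0.24,0,-0.09,0,0.08,0.3,0,-0.12,0,0.096,0.36,0,-0.15,0,0.112,0.42,0,-0.18,0,0.124,0.47,0,-0.188],
)

```text
time: 21.88
position: [0.4532, 0.3179, 0.2261]
tool_rot: [-0.069, 0.998, -0.0, 0.005]
ft_force: [0.7, 0.4, -1.7]
grip_width: 0.0094
```

```bash
python3 -c "
from h import *
go([.4473,.3526,.18],97.86)"
```

```text
t 21.88 pos [0.4532 0.3179 0.2261] head 97.96 tilt 0.61 F [ 0.69  0.35 -1.73] M [ 0.021 -0.038 -0.045] w 0.0094 q [ 0.41  0.42  1.62 -0.    1.09 -1.3 ]
  shift [0.0015 0.0352 0.046 ] turn 0.0018
```

Request:
send_rows(
  steps=[0,0.001,0.018,0.01,0.002,0,0.0015,0.035,0.025,0.002,0,0.0015,0.0352,0.04,0.002,0,0.0015,0.0352,0.046,0.002,0,0.0015,0.0352,0.046,0.002],
)

```text
time: 22.5
position: [0.4475, 0.3512, 0.1792]
tool_rot: [-0.068, 0.998, -0.001, 0.004]
ft_force: [-0.0, -1.2, -0.9]
grip_width: 0.0097
```

```bash
cat > m3.py <<'E'
from h import *
import sys
n=sys.argv[1]
go([.4473,.3526,.093],97.86)
c=snap('wrist',n);P=robot.get_obs()['position']
a=cv2.imread('pics/'+n+'.png');cv2.imwrite('pics/'+n+'d.png',cv2.resize(a[140:260,205:345],None,fx=5,fy=5,interpolation=2))
W=wpts(c);o=P[:2];ang=np.radians(7.9);X=np.array([np.cos(ang),np.sin(ang)]);Y=np.array([-X[1],X[0]])
B=np.stack([(W[...,:2]-o)@X*1e3,(W[...,:2]-o)@Y*1e3,W[...,2]*1e3],-1)
for r in range(174,226,4):
    z=B[r,:,2];e=[ (k,B[r,k].round(1).tolist(),B[r,k+1].round(1).tolist()) for k in range(255,296) if abs(z[k+1]-z[k])>4]
    print(r,e)
z=B[:,275,2];print([ (k,B[k,275].round(1).tolist(),B[k+1,275].round(1).tolist()) for k in range(150,240) if abs(z[k+1]-z[k])>4])
Z=B[...,2];b=np.zeros(Z.shape,bool);b[125:250,225:335]=1
m=(b&(abs(Z-55)<4)).astype(np.uint8);nn,l,s,_=cv2.connectedComponentsWithStats(m);i=1+np.argmax(s[1:,4]);cs,_=cv2.findContours((l==i).astype(np.uint8),0,1)
uv=cs[0][:,0];p=wray(c,uv[:,0],uv[:,1],.055)[:,:2].astype(np.float32);print(s[i],cv2.minAreaRect(p*1000))
E
python3 m3.py w18
```

```text
t 22.5 pos [0.4475 0.3512 0.1792] head 97.75 tilt 0.52 F [-0.01 -1.23 -0.91] M [ 0.028  0.063 -0.012] w 0.0097 q [ 0.47  0.5   1.63 -0.01  1.   -1.23]
  shift [0.0007 0.0016 0.0862] turn -0.002
174 []
178 []
182 []
186 [(271, [-15.9, -4.3, 55.3], [-7.2, -3.8, 14.3]), (283, [-7.2, 7.5, 14.2], [-11.5, 8.0, 34.9]), (284, [-11.5, 8.0, 34.9], [-15.7, 8.4, 54.4])]
190 [(271, [-11.9, -4.3, 53.9], [-2.7, -3.8, 13.2]), (283, [-3.2, 7.5, 15.4], [-7.8, 8.0, 35.8]), (284, [-7.8, 8.0, 35.8], [-11.6, 8.4, 52.7])]
194 [(271, [-7.9, -4.3, 53.0], [1.3, -3.8, 14.1]), (283, [1.7, 7.6, 12.4], [-3.5, 8.0, 34.6]), (284, [-3.5, 8.0, 34.6], [-8.2, 8.4, 54.4])]
198 [(271, [-4.4, -4.3, 53.8], [5.8, -3.9, 13.2]), (283, [5.7, 7.6, 13.6], [0.4, 8.0, 34.7]), (284, [0.4, 8.0, 34.7], [-4.8, 8.4, 55.5])]
202 [(271, [-0.9, -4.3, 54.9], [10.1, -3.9, 13.2])]
206 [(271, [3.0, -4.4, 54.5], [14.1, -3.9, 14.6]), (283, [14.2, 7.6, 14.2], [8.5, 8.1, 34.7]), (284, [8.5, 8.1, 34.7], [3.4, 8.5, 53.0])]
210 [(270, [6.6, -5.3, 55.1], [-12.7, -3.4, 121.7]), (279, [-12.8, 2.2, 122.0], [16.4, 4.3, 21.7]), (283, [16.4, 7.4, 21.7], [1
[... 273 characters left out ...]
 2.1, 129.9], [16.6, 4.0, 47.9]), (284, [16.6, 7.8, 47.9], [14.6, 8.5, 54.3])]
222 [(266, [17.8, -9.0, 56.2], [-11.0, -5.7, 143.3]), (283, [-10.6, 4.6, 142.1], [17.9, 7.6, 56.0])]
[(150, [-45.1, -0.6, 22.6], [-45.2, -0.6, 33.3]), (151, [-45.2, -0.6, 33.3], [-45.1, -0.6, 41.1]), (152, [-45.1, -0.6, 41.1], [-45.2, -0.6, 50.6]), (153, [-45.2, -0.6, 50.6], [-44.8, -0.6, 55.1]), (183, [-18.5, -0.7, 54.4], [-8.8, -0.7, 12.1]), (207, [15.3, -0.8, 14.2], [-12.6, -0.6, 116.2]), (220, [-8.0, -0.6, 129.8], [-12.2, -0.6, 145.0]), (235, [-3.8, -0.6, 148.0], [-19.3, -0.5, 190.6])]
[ 239  153   79   96 5782] ((447.1097717285156, 353.5549011230469), (90.49481964111328, 70.55345916748047), 8.138265609741211)
```

View pics/w18d.png

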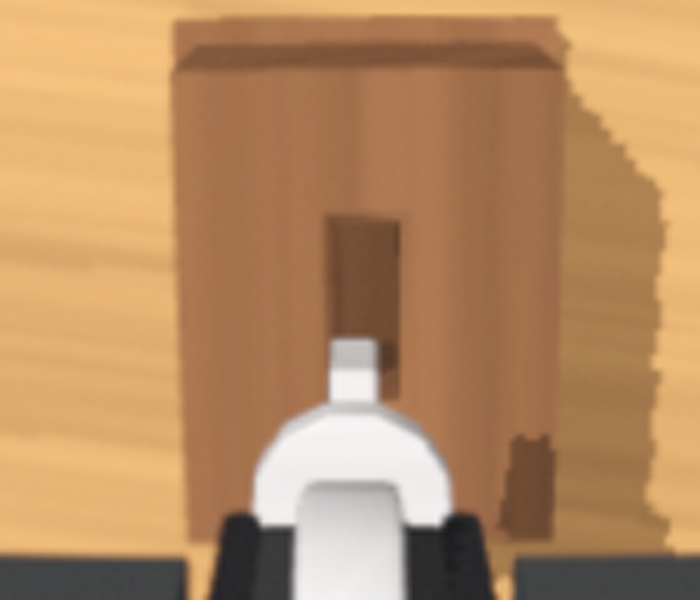

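Relative to the TCP, the pocket centre is at y +2.05, x -0.4 mm and the key at y -0.6, x +0.4 mm. I'll correct by +2.6 mm in tool y and +0.8 mm in tool x, and lower to just above the mouth.

Request:
send_rows(
  steps=[0,0.0008,0.0026,0.01,0,0,0.0008,0.0026,0.022,0,0,0.0008,0.0026,0.034,0,0,0.0008,0.0026,0.043,0,0,0.0008,0.0026,0.046,0,0,0.0008,0.0026,0.046,0],
)

```text
time: 23.3
position: [0.4471, 0.354, 0.1336]
tool_rot: [-0.068, 0.998, -0.0, 0.005]
ft_force: [-0.4, -0.3, -1.3]
grip_width: 0.0097
```

```bash
python3 m3.py w19
```

```text
t 23.3 pos [0.4471 0.354  0.1336] head 97.75 tilt 0.57 F [-0.42 -0.32 -1.27] M [ 0.035 -0.019 -0.04 ] w 0.0097 q [ 0.48  0.57  1.66 -0.01  0.9  -1.23]
  shift [ 0.0004 -0.0014  0.0406] turn -0.0019
174 []
178 []
182 []
186 []
190 []
194 []
198 [(266, [-15.7, -7.2, 54.1], [-13.7, -6.7, 46.5]), (267, [-13.7, -6.7, 46.5], [-5.7, -6.6, 14.6]), (281, [-5.6, 5.0, 14.3], [-11.6, 5.3, 38.2]), (282, [-11.6, 5.3, 38.2], [-15.5, 5.8, 53.6])]
202 [(266, [-12.3, -7.3, 53.4], [-11.1, -6.6, 49.0]), (267, [-11.1, -6.6, 49.0], [-2.6, -6.6, 16.9]), (281, [-1.5, 5.0, 12.9], [-7.9, 5.4, 37.0]), (282, [-7.9, 5.4, 37.0], [-12.2, 5.8, 53.1])]
206 [(266, [-9.4, -7.3, 54.6], [-8.2, -6.6, 50.2]), (267, [-8.2, -6.6, 50.2], [0.3, -6.6, 19.5]), (268, [0.3, -6.6, 19.5], [1.7, -5.8, 14.7]), (281, [2.3, 5.0, 12.7], [-4.5, 5.4, 37.0]), (282, [-4.5, 5.4, 37.0], [-9.2, 5.8, 53.9])]
210 [(267, [-5.8, -6.6, 53.1], [4.0, -6.6, 19.5]), (268, [4.0, -6.6, 19.5], [5.9, -5.9, 13.1]), (270, [5.6, -4.9, 14.0], [-12.1, -3.2, 74.8]), (279, [-12.4, 2.5, 76.0], [5.3, 4.1, 15.1]), (281, [5.9, 5.0, 13.2], [-1.3, 5.4, 37.7]), (282, [-
[... 598 characters left out ...]
[3.4, -7.4, 55.2], [-10.9, -5.4, 98.1]), (283, [-10.8, 4.8, 97.8], [3.3, 6.6, 55.4])]
[(153, [-45.0, -0.3, 6.8], [-44.9, -0.3, 13.3]), (154, [-44.9, -0.3, 13.3], [-45.8, -0.3, 28.8]), (155, [-45.8, -0.3, 28.8], [-45.8, -0.3, 36.2]), (156, [-45.8, -0.3, 36.2], [-45.7, -0.3, 42.3]), (157, [-45.7, -0.3, 42.3], [-45.7, -0.3, 48.2]), (158, [-45.7, -0.3, 48.2], [-45.6, -0.3, 53.5]), (195, [-18.0, -0.3, 54.2], [-7.5, -0.4, 14.5]), (207, [2.9, -0.4, 13.6], [-12.4, -0.3, 70.8]), (220, [-8.0, -0.3, 85.2], [-11.7, -0.3, 98.6]), (235, [-3.3, -0.3, 101.5], [-19.3, -0.3, 145.2])]
[ 228  159   94   91 6690] ((437.8683166503906, 352.54376220703125), (72.87394714355469, 70.14230346679688), 8.339874267578125)
```

View pics/w19d.png

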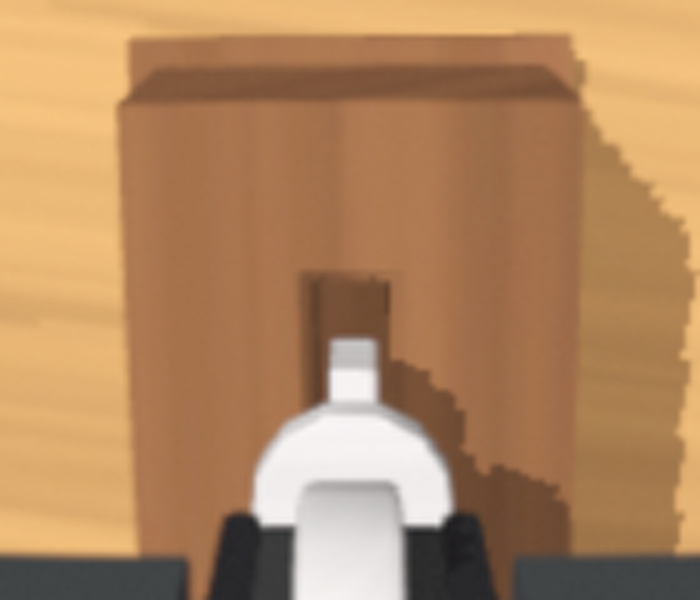

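The pocket (-6.7 to +5.4) is centred on the key (-0.35) within 0.4 mm. I'll lower it down.

Request:
send_rows(
  steps=[0,0,-0.0003,0.007,0,0,0,-0.0003,0.015,0,0,0,-0.0003,0.023,0,0,0,-0.0003,0.03,0,0,0,-0.0003,0.036,0,0,0,-0.0003,0.039,0,0,0,-0.0003,0.0405,0,0,0,-0.0003,0.0405,0],
)

```text
time: 24.35
position: [0.4479, 0.3539, 0.0934]
tool_rot: [-0.068, 0.998, -0.0, 0.005]
ft_force: [0.1, 0.2, -1.6]
grip_width: 0.0096
```

```bash
python3 m3.py w20|head -2
```

```text
t 24.35 pos [0.4479 0.3539 0.0934] head 97.75 tilt 0.62 F [ 0.09  0.22 -1.64] M [0.039 0.005 0.01 ] w 0.0096 q [ 0.48  0.63  1.69 -0.01  0.81 -1.23]
  shift [ 0.0008 -0.0012  0.0004] turn -0.0018
```

View pics/w20d.png

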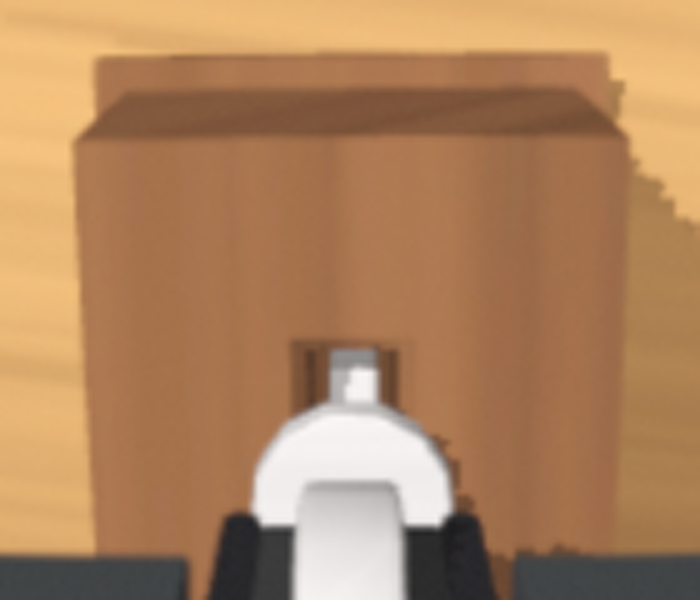

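Almost seated, with no contact yet. I'll lower another 1.5 mm, checking force.

Request:
send_rows(
  steps=[0,0,0,0.001,0,0,0,0,0.0015,0,0,0,0,0.0015,0],
)

```text
time: 24.78
position: [0.4482, 0.3542, 0.0929]
tool_rot: [-0.068, 0.998, 0.0, 0.006]
ft_force: [-1.7, -0.6, 4.9]
grip_width: 0.0095
```

```bash
python3 m3.py w21|head -2
```

```text
t 24.77 pos [0.4482 0.3542 0.0929] head 97.76 tilt 0.68 F [-1.67 -0.55  4.9 ] M [-0.114  0.236 -0.074] w 0.0095 q [ 0.48  0.63  1.69 -0.01  0.81 -1.23]
  shift [ 0.0011 -0.0014 -0.0001] turn -0.0017
```

Seated: contact is 5 N, and z 0.0929 matches the height at which I grasped it. I'll release.

Request:
send_rows(
  steps=[0.0,0,0,-0.0003,0,0.02,0,0,-0.0003,0,0.04,0,0,-0.0003,0,0.06,0,0,-0.0003,0,0.08,0,0,-0.0003,0,0.085,0,0,-0.0003,0,0.085,0,0,-0.0003,0,0.085,0,0,-0.0003,0],
)

```text
time: 25.82
position: [0.4482, 0.3542, 0.0932]
tool_rot: [-0.068, 0.998, 0.0, 0.006]
ft_force: [0.3, 0.3, 0.2]
grip_width: 0.0717
```

```bash
python3 m3.py w22|head -1
```

```text
t 25.82 pos [0.4482 0.3542 0.0932] head 97.76 tilt 0.68 F [0.33 0.32 0.17] M [0.062 0.004 0.024] w 0.0717 q [ 0.48  0.63  1.69 -0.01  0.81 -1.23]
```

View pics/w22.png

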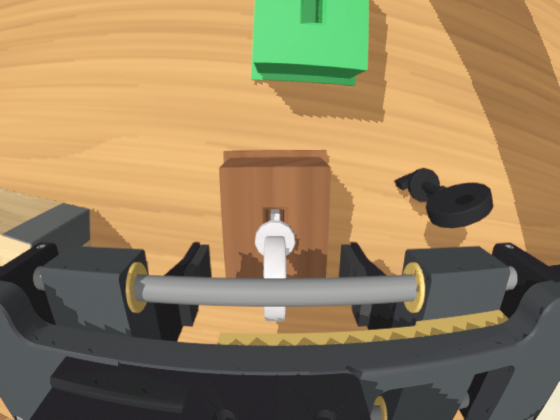

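The key stands free and upright at (275,240). I'll raise the arm clear.

Request:
send_rows(
  steps=[0.085,0,0,-0.01,0,0.085,0,0,-0.03,0,0.085,0,0,-0.06,0,0.085,0,0,-0.1,0,0.085,0,0,-0.15,0,0.085,0,0,-0.17,0,0.085,0,0,-0.17,0,0.085,0,0,-0.17,0],
)

```text
time: 26.88
position: [0.4454, 0.3536, 0.2624]
tool_rot: [-0.068, 0.998, -0.0, 0.005]
ft_force: [-0.0, 0.1, -0.0]
grip_width: 0.0851
```

```bash
python3 - <<'E'
from h import *
go([.4473,.3526,.26])
w=snap('wrist','w23');t=snap('top','t23');s=snap('side','s23')
a=cv2.imread('pics/t23.png')[140:240,215:370];cv2.imwrite('pics/t23c.png',np.clip(cv2.resize(a,None,fx=5,fy=5,interpolation=2)*1.6,0,255).astype(np.uint8))
W=wpts(w);Z=W[...,2];b=np.zeros(Z.shape,bool);b[120:245,235:325]=1
for lo,hi in((.1,.2),(.058,.066)):
    q=W[b&(Z>lo)&(Z<hi)];print(lo,len(q),q.min(0).round(4),q.max(0).round(4))
q=W[b&(Z>.1)];print(cv2.minAreaRect((q[:,:2]*1000).astype(np.float32)))
a=cv2.imread('pics/w23.png');cv2.imwrite('pics/w23c.png',cv2.resize(a,None,fx=1.4,fy=1.4))
for n,(u,v) in dict(flask=(411,223),cup=(166,139),triv=(413,151)).items():
    print(n,pts(load('top0'))[v-3:v+4,u-3:u+4].mean((0,1)).round(3),pts(t)[v-3:v+4,u-3:u+4].mean((0,1)).round(3))
E
```

```text
t 26.88 pos [0.4454 0.3536 0.2624] head 97.76 tilt 0.59 F [-0.03  0.06 -0.03] M [ 0.07   0.024 -0.015] w 0.0851 q [ 0.48  0.4   1.54 -0.    1.19 -1.23]
  shift [-0.0017 -0.0012  0.0024] turn 0
0.1 460 [0.4277 0.3461 0.1109] [0.4687 0.3601 0.1345]
0.058 172 [0.4263 0.321  0.058 ] [0.4897 0.3771 0.0638]
((447.9622497558594, 353.5257873535156), (40.58521270751953, 9.723679542541504), 7.7421183586120605)
flask [ 0.475 -0.345  0.105] [ 0.475 -0.344  0.106]
cup [nan nan nan] [nan nan nan]
triv [ 0.713 -0.393  0.   ] [ 0.713 -0.393  0.   ]
```

View pics/t23c.png

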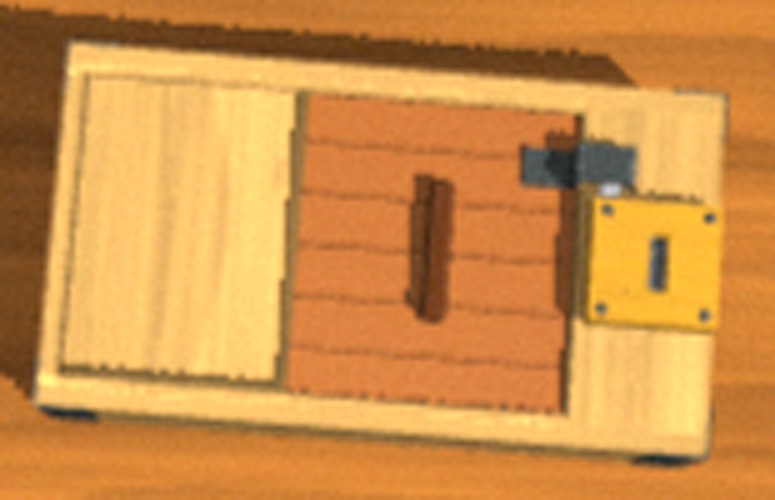

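View pics/s23.png

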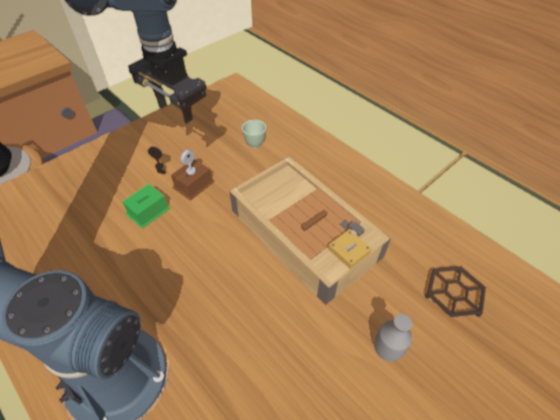

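View pics/w23c.png

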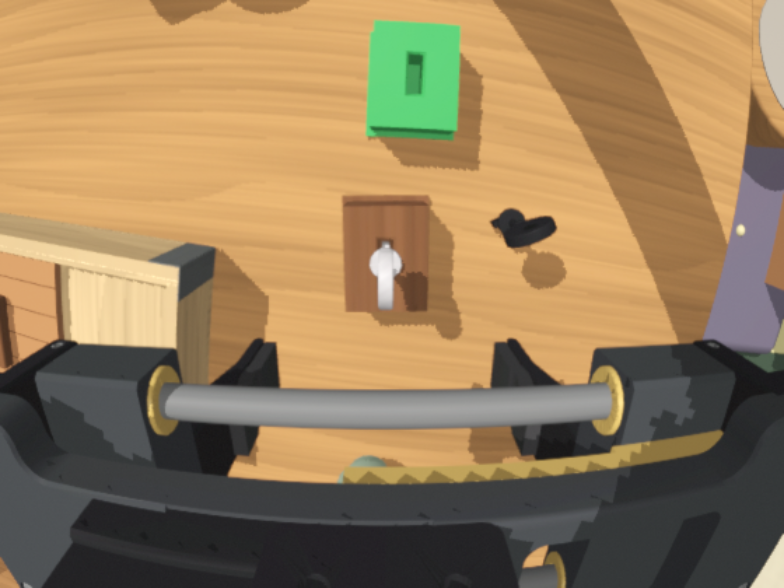

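In the final views the lid is shut and the bolt shows under the keeper (top crop 611,187). The key is upright in the brown stand, with its bow top at 0.1345 m, against 0.1343 m before I took it. The bystanders look unmoved.

```bash
python3 -c "
from rig import hand_in
print(hand_in())"
```

```text
the job is handed in; nothing more can be done
None
```

I completed the whole sequence and handed the job in at about 27 s of the 72 s; no verdict was reported.

- **Lid:** I pinched the batten and slid the lid 84 mm to its end stop. The force rose to 11 N with no further motion.
- **Lock:** I lined the key up with the wrist camera and seated it on its collar. I turned it clockwise to the stop (moment 0.68 N·m), turned it home with the play taken up, and drew it out without resistance.
- **Key return:** I stood the key back in the brown stand, where it met about 5 N of contact at the height I had grasped it.

**Last checks:**
- The lid is shut and the bolt is visible under the keeper.
- The keyhole slot is square.
- The bow's top is at 0.1345 m (0.1343 m before) and centred on the pocket within about 1 mm.
- The flask and trivet read unmoved within 1 mm, and the gripper is clear with zero force.

**What failed or disagreed:**
- The teacup's depth check gave no number, so I judged it only by eye from the side view; it looks unmoved.
- The side camera's key-to-slot offset differed from the wrist camera's by about 2–3 mm. I used the wrist value, which agreed with the position worked out from the lid contact.
- The top and wrist cameras differed by about 2 mm on the stand's y.
- One move call was refused because I miscounted its numbers, so I sent it again.

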